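# Put the sample pots away in the split-door locker

## Task

Put all the squat sample pots away in the specimen locker: swing the upper half of its split door wide open, leaving the lower half bolted shut, slide the flat cover all the way out towards you and set every pot down in the compartment. Then slide the cover fully home and shut the upper half of the door. Leave the other things on the bench where they are.

Things in the scene. Friction and masses are not known exactly. Their poses are not given: they have to be found in the camera images.
- locker: white roofless specimen locker fixed to the bench, 220 mm wide (y), 160 deep (x), 192 high. Origin: on the bench, middle of its front face; x points into it (away from the robot), y to the robot's left, z up. Its front is a split door: two grey leaves, each 216 mm wide, 15 thick, 97 high, hinged on the left (+y) edge. Behind the upper leaf, under a sliding cover, is one open compartment
- top_leaf (a joint): upper door leaf, rad: 0 shut, grows as its free (-y) edge swings out towards the robot, stop at 2.1; may start up to 0.22 ajar. It spans 108 to 205 mm above the bench. No latch; a friction hinge (0.12 N m) holds it where left. Shut, it stands before the cover's edge and blocks the cover from sliding out; it cannot shut while the cover is out
- top_hinge (a point): point on the upper leaf's upright hinge line (the front left edge of the locker), at the leaf's top, 205 mm above the bench
- top_handle (a point): centre of the top end, 190 mm above the bench, of the upper leaf's upright round handle bar: 12 mm diameter, 70 mm long (120 to 190 mm above the bench), axis 155 mm from the hinge line along the leaf and 51 mm before the locker's front face when shut (35 mm off the leaf). Thin standoffs run back to the leaf. Pinch it from above, fingers closing along the leaf's width; it can turn between them
- cover (a joint): flat aluminium cover, m: 0 home (compartment covered), grows as it slides straight towards the robot (locker's -x) over where the upper leaf stood, stop at 0.115 (compartment open). 144 mm long, 187 wide, 8 thick, top face 190 mm above the bench. About 1.5 N of friction; stays where left
- cover_fin (a point): top centre of the black upright grip fin on the cover: 14 mm thick along the locker's x, 50 mm long along its y, rising 30 mm above the cover's top face to 220 mm above the bench; 115 mm behind the locker's front face when the cover is home, in line with that face when it is fully out
- compartment (a point): point on the compartment's floor, 140 mm above the bench, axes as the locker's. The floor runs from 75 mm before it (a lip 14 mm high there) to 60 mm behind it and 95 mm to either side; the walls rise 52 mm, the cover's underside runs 42 mm above the floor. With the cover fully out the opening runs from 56 mm before this point to 60 mm behind it
- bottom_leaf (a joint): lower leaf of the split door, rad: 0 shut; held by its bolt and to stay shut. It spans 5 to 102 mm above the bench
- bolt (a joint): steel bolt on the lower leaf's front near its free edge, m: 0 shot into its keeper, grows as it is drawn towards the hinge; to be left shot
- pot1: squat sample pot with a screw cap, a plain cylinder 36 mm in diameter and 36 mm high, 30 to 70 g, standing on the bench; there are 3 or 4 of them (an absent one reads None from the start). Origin: centre of its underside, z up through the cap. It is sealed, so it may lie on its side
- pot2: squat sample pot with a screw cap, a plain cylinder 36 mm in diameter and 36 mm high, 30 to 70 g, standing on the bench; there are 3 or 4 of them (an absent one reads None from the start). Origin: centre of its underside, z up through the cap. It is sealed, so it may lie on its side
- pot3: squat sample pot with a screw cap, a plain cylinder 36 mm in diameter and 36 mm high, 30 to 70 g, standing on the bench; there are 3 or 4 of them (an absent one reads None from the start). Origin: centre of its underside, z up through the cap. It is sealed, so it may lie on its side
- pot4: squat sample pot with a screw cap, a plain cylinder 36 mm in diameter and 36 mm high, 30 to 70 g, standing on the bench; there are 3 or 4 of them (an absent one reads None from the start). Origin: centre of its underside, z up through the cap. It is sealed, so it may lie on its side
- dropper_bottle: bystander: slim dropper bottle, 30 mm in diameter, 75 mm high, standing among the pots. Origin: centre of its underside
- tube_stand: bystander: capped tube on a round white foot, foot 34 mm in diameter, tube 15 mm, 94 mm high in all, standing among the pots. Origin: centre of its underside
- diluent_bottle: bystander: white bottle, 50 mm in diameter, 130 mm high. Origin: centre of its underside
- beaker: bystander: clear beaker, 60 mm in diameter, 70 mm high. Origin: centre of its underside
- timer: bystander: flat white timer, 60 x 60 x 22 mm. Origin: centre of its underside
- forceps: bystander: steel forceps lying on the bench, 120 mm long, 6 mm high. Origin: under their middle
- marker: bystander: black marker pen lying on the bench, 130 mm long, 15 mm high. Origin: under its middle
Not all that is in view belongs to the job. Leave any orange or red look-alike of the pot1 alone.

How it is judged:
By the outcome, as a careful person would: the job done as asked, in the order asked, and still so for the second after the job is handed in, with the robot touching nothing.
Of pot1, pot2, pot3, pot4 only 3 to 4 are there at a start; the rules pass over those that are not, and their reading is None.
At some moment in a run one of pot1, pot2, pot3, pot4 may be knocked a few centimetres aside while the robot is not near it.
Once in a run the grip may slacken for a moment while it holds something.
It also fails if it takes over 210 s, if anything falls off the work surface, if the arm or the gripper's body presses on something with over 40 N, if the wrist force passes 120 N, or if a joint passes its speed limit or range.

## Robot

A 6-joint arm with a two-finger parallel gripper is mounted at the origin on the work surface. World frame = base frame: x ahead of the robot, y to its left, z up, the work surface at z = 0. Lengths are in mm, angles in rad, forces in N, time in s.
With the tool pointing down it reaches from about 425 to 925 mm from the base axis. Payload 12.5 kg.
Tool frame: the origin (TCP) lies midway between the tips of the shut fingers; the grasp point (between the pads) lies 19 mm behind it; z points along the fingers, y is the line along which they close (so a half turn about z gives the same grasp; the last joint's range is limited). The gripper opens to 85 mm and grips with 20 to 120 N. Pads are 22 mm wide; open, the fingers measure 114 mm over their backs; the gripper's body (76 mm by 85 mm) begins 54 mm behind the grasp point. The pads swing forward as they close: fully open they stand 13 mm farther back than shut.
Start: joints at [-1.357, 0.491, 1.559, -0, 1.092, -0.106], TCP at [196.508, -593.321, 231.327] pointing down, gripper open.
Joint ranges: [-3.1, 3.1], [-0.84, 2.19], [0.05, 2.79], [-1.13, 4.28], [0.06, 2.93], [-2.69, 2.69]. Speed limits (rad/s): [2.22, 2.22, 2.79, 3.14, 3.14, 3.14].

## Interface

Orientations are given as a 3x3 rotation matrix whose columns are the frame's x, y, z axes.
In Python, from bench import telemetry, viewer, manip gives the robot as it stands.
- The arm moves only by the tool step_arm, never from a script. Its argument "commands" is a list of rows, each an object of numbers: "rx", "ry", "rz": the turn, a rotation vector about the world's x, y, z in degrees; "dx", "dy", "dz": the shift along the world's x, y, z in cm; "claw": the opening, from 0 (shut) to 1 (fully open). In form: [{"rx": .., "ry": .., "rz": .., "dx": .., "dy": .., "dz": .., "claw": ..}, ...]. A call has 1 to 8 rows; each row shifts and turns the commanded pose from where the row before left it; what a row does not reach is not made up. A row lasts 1/12 s, in which the tool goes at most 41.7 mm and 7.16 degrees, less where a joint would pass 70% of its speed; a pose out of reach is approached as far as the arm can. A call with a gripper value outside its range is refused whole. The fingers move at their own pace and stop on an object; "newtons" is the grip in N (left out, the last holds). Time passes only in rows, so rows that do not move let the fingers close. It gives the time, the measured TCP pose, the force, the opening and the grip force at its end, in the units of the state.
- telemetry.sense(): the state, without advancing time (a new reading comes with each control period).
- viewer.snapshot(name): name is "scene" or "top"; returns a dict with "img" (480x640x3 uint8, red, green, blue), "fx", "fy", "cx", "cy" (pixels), "position" and "rotation" of the camera in the world. Camera axes: x right, y up, looking along -z (the intrinsics and any distortion apply to the point x, -y, -z); pixel columns grow to the right and rows downward; lengths in mm; the calibration is good to about 2 mm. A picture is of the moment at which its call begins. There is no depth.
- manip.job_done(): hands the job in; it is judged then, once.
The state is a dict: "t": time; "joints": joint angles; "qvel": joint speeds; "effort": joint torques, N m; "eef_pos": TCP position; "tcp_rot": TCP orientation; "wrist_force": force on the tool from outside, world axes, zero at the start; "wrist_torque": the same for the moment, N m; "grip_width": finger opening in mm; "gripper_force": force on a finger pad.
Only numpy, scipy, OpenCV 4.12 (cv2) and the standard library are available. Lean on these libraries where they do the work, as an engineer would, in place of code of your own. Each camera call takes 0.05 s, during which the arm holds its last target. There are 200 camera calls.

## Working session

There is one attempt and no reset: what is moved stays moved. The work goes in short steps, Python scripts to look and compute and a tool call to move; the robot and the scene stay as the last step left them, time stands still between calls to the robot, and variables do not carry over. Pictures are saved under pics/ and viewed, at most 14 in all, crops included, and the job is handed in when it is done.

Besides the shell and the picture viewer there is one more tool, called after "Emit:" as name(argument=value, ...) on one line, values as JSON. step_arm: Moves the arm, as the interface text tells. Its arguments: {"type":"object","properties":{"commands":{"type":"array","items":{"type":"object","properties":{"rx":{"type":"number"},"ry":{"type":"number"},"rz":{"type":"number"},"dx":{"type":"number"},"dy":{"type":"number"},"dz":{"type":"number"},"claw":{"type":"number"}}}},"newtons":{"type":"number"}},"required":["commands"]}

```bash
ls; mkdir -p pics; cat > h.py <<'E'
import numpy as np, cv2, pickle
from bench import telemetry, viewer, manip
def snap(n,f):
    s=viewer.snapshot(n); cv2.imwrite('pics/'+f,s['img'][:,:,::-1]); pickle.dump(s,open('/tmp/%s.pkl'%n,'wb')); return s
def ray(s,u,v):
    d=np.array([(u-s['cx'])/s['fx'],-(v-s['cy'])/s['fy'],-1.]); return np.array(s['rotation'])@d
def at(s,u,v,z):
    p=np.array(s['position']); d=ray(s,u,v); return p+d*(z-p[2])/d[2]
def pix(s,P):
    c=np.array(s['rotation']).T@(np.array(P,float)-np.array(s['position'])); return s['cx']+s['fx']*c[0]/-c[2], s['cy']-s['fy']*c[1]/-c[2]
E
python3 - <<'E'
from h import *
for n in('scene','top'):
    s=snap(n,n+'1.png'); print(n,{k:np.round(v,3).tolist() for k,v in s.items() if k!='img'})
print(telemetry.sense())
E
```

```text
pics
scene {'fx': 546.607, 'fy': 546.607, 'cx': 332.226, 'cy': 241.482, 'position': [1151.168, 18.982, 984.304], 'rotation': [[-0.166, -0.787, 0.594], [0.986, -0.135, 0.097], [0.004, 0.602, 0.799]]}
top {'fx': 521.266, 'fy': 521.266, 'cx': 324.357, 'cy': 234.906, 'position': [316.827, -84.449, 1189.163], 'rotation': [[-0.034, 0.978, -0.206], [-0.999, -0.034, 0.004], [-0.003, 0.206, 0.979]]}
{'t': 0.1, 'joints': array([-1.35658871e+00,  4.91486138e-01,  1.55937093e+00,  3.13478996e-05,
        1.09168942e+00, -1.05615317e-01]), 'qvel': array([ 0.00104438, -0.00117934, -0.00039894,  0.00118371, -0.00124662,
       -0.0013035 ]), 'effort': array([ 4.57335016e-03, -6.19442940e+01, -2.62025803e+01, -2.38180752e-05,
        2.86256880e-03,  8.91749949e-06]), 'eef_pos': array([ 196.47836649, -593.11694754,  230.80039409]), 'tcp_rot': array([[ 9.49295660e-01,  3.14384667e-01, -1.75575224e-04],
       [ 3.14384690e-01, -9.49295205e-01,  9.37939491e-04],
       [ 1.28201076e-04, -9.45580051e-04, -9.99999545e-01]]), 'wrist_force': array([-0.61942026,  0.91444069,  1.02809932]), 'wrist_torque': array([-0.00656038,  0.01042991, -0.00404846]), 'gripper_force': 0.0, 'grip_width': 85.210796436062}
```

View pics/scene1.png

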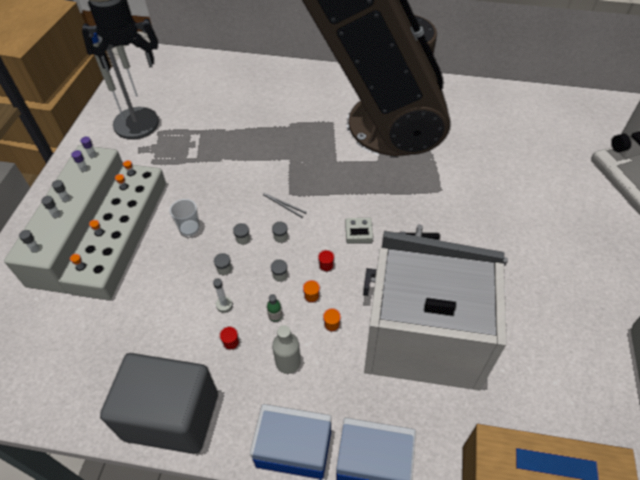

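View pics/top1.png

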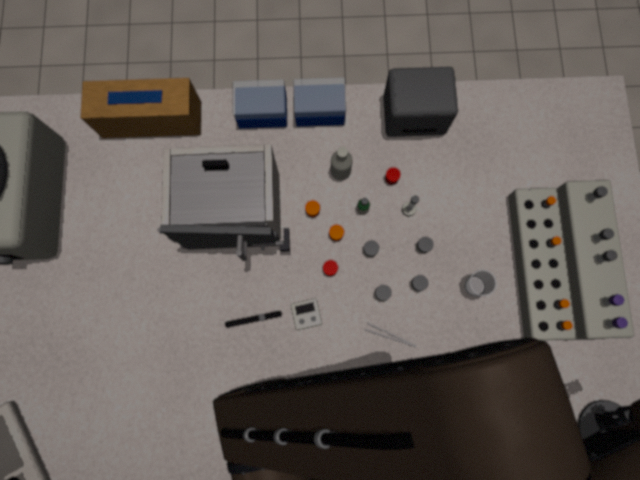

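The grey pots in top are at (371,248), (425,244), (383,293) and (419,283). The look-alikes to leave alone are orange at (313,208) and (336,232), and red at (330,268) and (393,175). The locker is at (165–275, 145–245). I'll enlarge this area to confirm.

```bash
python3 - <<'E'
from h import *
a=cv2.imread('pics/top1.png')[130:320,150:450]; b=cv2.imread('pics/scene1.png')[210:400,195:515]
cv2.imwrite('pics/c1.png',cv2.resize(a,None,fx=2.6,fy=2.6,interpolation=cv2.INTER_CUBIC))
cv2.imwrite('pics/c2.png',cv2.resize(b,None,fx=2.5,fy=2.5,interpolation=cv2.INTER_CUBIC))
E
```

```text
(no output)
```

View pics/c1.png

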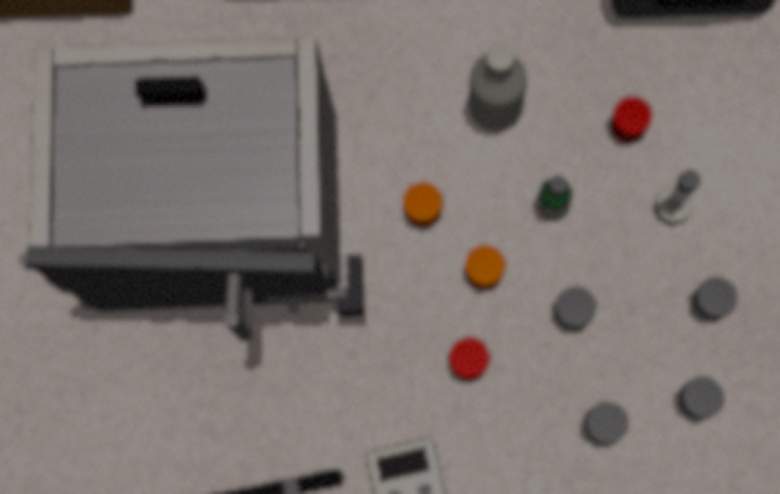

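View pics/c2.png

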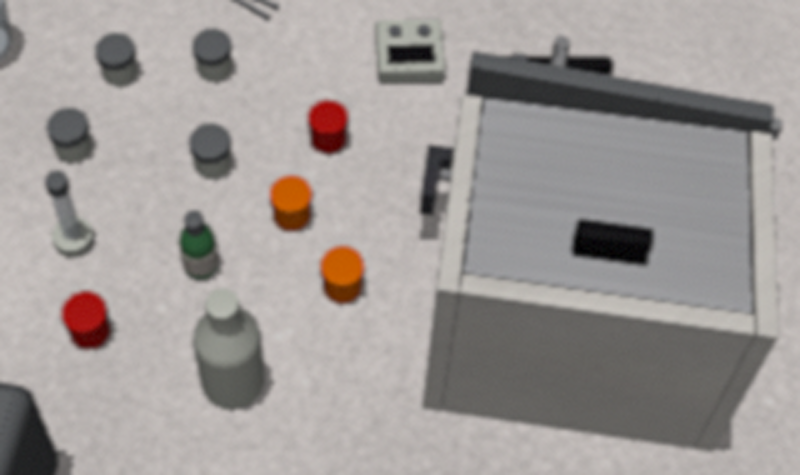

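Confirmed: there are four grey pots, and the orange and red ones are the look-alikes. Next I'll fit the locker pose and triangulate the pots.

```bash
cat >> h.py <<'E'
def tri(S,uv):
    A=np.zeros((3,3));b=np.zeros(3)
    for s,(u,v) in zip(S,uv):
        d=ray(s,u,v);d/=np.linalg.norm(d);M=np.eye(3)-np.outer(d,d);A+=M;b+=M@np.array(s['position'])
    return np.linalg.solve(A,b)
E
python3 - <<'E'
from h import *
from scipy.optimize import least_squares
t=pickle.load(open('/tmp/top.pkl','rb'));s=pickle.load(open('/tmp/scene.pkl','rb'))
T=lambda x,y:(150+x/2.6,130+y/2.6); C=lambda x,y:(195+x/2.5,210+y/2.5)
for n,a,b in [('RL',T(38,54),C(772,338)),('RR',T(316,39),C(440,291)),('fin',T(170,82),C(614,230)),('handle',T(233,277),C(562,42))]:
    P=tri((t,s),(a,b)); print(n,P.round(1),'t@z',[at(t,*a,z).round(0)[:2] for z in (190,192,220)],'s@z',[at(s,*b,z).round(0)[:2] for z in(190,192,220)])
for n,a,b in [('A',T(575,308),C(211,144)),('B',T(714,298),C(69,127)),('C',T(606,423),C(212,48)),('D',T(701,397),C(116,51)),('dropper',T(558,185),C(194,220)),('tube',T(688,180),C(58,182)),('red',T(469,358),C(328,115)),('or1',T(423,203),C(291,190)),('or2',T(485,266),C(342,264)),('diluent',T(499,60),C(222,300))]:
    P=tri((t,s),(a,b)); print(n,P.round(1), at(t,*a,36).round(0),at(s,*b,36).round(0))
# leaf top corners
for n,a in [('t hinge',T(28,255)),('t free',T(318,265)),('s hinge',C(778,105)),('s free',C(473,55))]:
    print(n, at(t if n[0]=='t' else s,*a,205).round(0))
E
```

```text
RL [714.7 229.9 184. ] t@z [array([712., 230.]), array([712., 229.]), array([701., 220.])] s@z [array([718., 227.]), array([719., 226.]), array([735., 219.])]
RR [718.5  13.4 186.2] t@z [array([717.,  13.]), array([716.,  12.]), array([705.,  10.])] s@z [array([721.,  14.]), array([722.,  14.]), array([737.,  14.])]
fin [674.4 119.7 220.7] t@z [array([686., 126.]), array([685., 126.]), array([675., 120.])] s@z [array([655., 124.]), array([656., 123.]), array([674., 120.])]
handle [523.   74.2 218.8] t@z [array([529.,  78.]), array([529.,  77.]), array([523.,  73.])] s@z [array([499.,  78.]), array([501.,  77.]), array([524.,  75.])]
A [ 526.  -194.7   26.7] [ 524. -193.   36.] [ 532. -194.   36.]
B [ 530.5 -316.7   28.5] [ 529. -314.   36.] [ 535. -316.   36.]
C [ 425.2 -216.4   27.2] [ 424. -214.   36.] [ 432. -216.   36.]
D [ 444.4 -298.9   29.2] [ 443. -296.   36.] [ 449. -298.   36.]
dropper [ 625.7 -182.1   69.3] [ 635. -184.   36.] [ 607. -191.   36.]
tube [ 621.  -289.8   88.3] [ 635. -299.   36.] [ 590. -309.   36.]
red [ 484.3 -101.1   33.6] [ 484. -100.   36.] [ 486. -102.   36.]
or1 [607.2 -86.9 109.2] [623. -64.  36.] [ 566. -119.   36.]
or2 [580.3 -96.6 -49.5] [ 564. -117.   36.] [626. -66.  36.]
diluent [ 718.8 -134.4  126.9] [ 753. -137.   36.] [ 673. -153.   36.]
t hinge [548. 228. 205.]
t free [533.  12. 205.]
s hinge [543. 231. 205.]
s free [534.  14. 205.]
```

```bash
python3 - <<'E'
from h import *
t=pickle.load(open('/tmp/top.pkl','rb'));s=pickle.load(open('/tmp/scene.pkl','rb'))
for q in (0,.05,.1,.15):
    y=.018; h=np.array([557,228.]); a=.318+q-y
    p=h+163.2*np.array([-np.sin(a),-np.cos(a)]); print(q,p.round(0),np.round(pix(t,[*p,190])),np.round(pix(t,[*p,120])),np.round(pix(s,[*p,190])))
a=cv2.imread('pics/top1.png')[205:275,160:300]; b=cv2.imread('pics/scene1.png')[215:265,370:510]
f=lambda i:cv2.resize(i,None,fx=5,fy=5,interpolation=cv2.INTER_CUBIC)
cv2.imwrite('pics/c3.png',cv2.convertScaleAbs(np.vstack([f(a),f(b)]),alpha=1.6))
E
```

```text
0 [509.  72.] [242. 247.] [248. 253.] [416. 230.]
0.05 [501.  75.] [241. 251.] [247. 257.] [418. 227.]
0.1 [493.  78.] [240. 255.] [245. 260.] [420. 224.]
0.15 [486.  81.] [238. 258.] [243. 264.] [422. 222.]
```

View pics/c3.png

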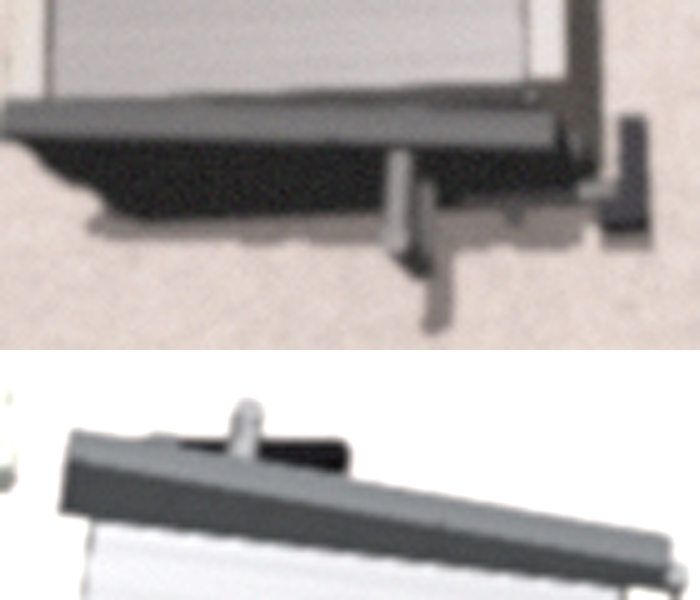

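The handle top is at about (239.6,254) in top and (419,226) in scene. Both views put it at roughly (496,77), with the leaf about 0.08 ajar. I'm moving above it, with the tool x axis at about 177°.

Emit:
step_arm(commands=[{"dx": 2.36,"dy": 2.44,"dz": 0.58,"rz": 6.6,"claw": 0.6},{"dx": 2.36,"dy": 2.44,"dz": 0.58,"rz": 6.6},{"dx": 2.36,"dy": 2.44,"dz": 0.58,"rz": 6.6},{"dx": 2.36,"dy": 2.44,"dz": 0.58,"rz": 6.6},{"dx": 2.36,"dy": 2.44,"dz": 0.58,"rz": 6.6},{"dx": 2.36,"dy": 2.44,"dz": 0.58,"rz": 6.6},{"dx": 2.36,"dy": 2.44,"dz": 0.58,"rz": 6.6},{"dx": 2.36,"dy": 2.44,"dz": 0.58,"rz": 6.6}])

```text
$.commands[0]: bad value
```

Emit:
step_arm(commands=[{"dx": 2.36,"dy": 2.44,"dz": 0.58,"rz": 6.6},{"dx": 2.36,"dy": 2.44,"dz": 0.58,"rz": 6.6},{"dx": 2.36,"dy": 2.44,"dz": 0.58,"rz": 6.6},{"dx": 2.36,"dy": 2.44,"dz": 0.58,"rz": 6.6},{"dx": 0.13,"dy": 3.14,"rz": 6.6},{"dx": 0.13,"dy": 3.14,"rz": 6.6},{"dx": 0.13,"dy": 3.14,"rz": 6.6},{"dx": 0.13,"dy": 3.14,"rz": 6.6}])

```text
$.commands[0]: bad value
```

Emit:
step_arm(commands=[{"dx": 0.13,"dy": 3.14,"rz": 6.6},{"dx": 0.13,"dy": 3.14,"rz": 6.6},{"dx": 0.13,"dy": 3.14,"rz": 6.6},{"dx": 0.13,"dy": 3.14,"rz": 6.6},{"dx": 0.13,"dy": 3.14,"rz": 6.6},{"dx": 0.13,"dy": 3.14,"rz": 6.6},{"dx": 0.13,"dy": 3.14,"rz": 6.6},{"dx": 0.13,"dy": 3.14,"rz": 6.6}])

```text
$.commands[0]: bad value
```

Emit:
step_arm(commands=[{},{}])

```text
$.commands[0]: bad value
```

Emit:
step_arm(commands=[{"rx": 0,"ry": 0,"rz": 6.6,"dx": 2.36,"dy": 2.44,"dz": 0.58,"claw": 0.6}])

```text
t: 0.18
eef_pos: [217.6, -571.0, 235.5]
tcp_rot: [[0.909, 0.417, -0.001], [0.417, -0.909, 0.001], [-0.001, -0.001, -1.0]]
wrist_force: [0.1, 0.0, -0.0]
grip_width: 75.4
gripper_force: 0.0
```

Emit:
step_arm(commands=[{"rx": 0,"ry": 0,"rz": 6.6,"dx": 2.36,"dy": 2.44,"dz": 0.58,"claw": 0.6},{"rx": 0,"ry": 0,"rz": 6.6,"dx": 2.36,"dy": 2.44,"dz": 0.58,"claw": 0.6},{"rx": 0,"ry": 0,"rz": 6.6,"dx": 2.36,"dy": 2.44,"dz": 0.58,"claw": 0.6},{"rx": 0,"ry": 0,"rz": 6.6,"dx": 2.36,"dy": 2.44,"dz": 0.58,"claw": 0.6},{"rx": 0,"ry": 0,"rz": 6.6,"dx": 2.36,"dy": 2.44,"dz": 0.58,"claw": 0.6},{"rx": 0,"ry": 0,"rz": 6.6,"dx": 2.36,"dy": 2.44,"dz": 0.58,"claw": 0.6},{"rx": 0,"ry": 0,"rz": 6.6,"dx": 2.36,"dy": 2.44,"dz": 0.58,"claw": 0.6},{"rx": 0,"ry": 0,"rz": 6.6,"dx": 2.36,"dy": 2.44,"dz": 0.58,"claw": 0.6}])

```text
t: 0.85
eef_pos: [409.7, -372.3, 283.7]
tcp_rot: [[0.207, 0.978, -0.0], [0.978, -0.207, 0.0], [0.0, -0.0, -1.0]]
wrist_force: [1.0, 0.4, -0.9]
grip_width: 51.1
gripper_force: 0.0
```

Emit:
step_arm(commands=[{"rx": 0,"ry": 0,"rz": 6.6,"dx": 2.36,"dy": 2.44,"dz": 0.58,"claw": 0.6},{"rx": 0,"ry": 0,"rz": 6.6,"dx": 2.36,"dy": 2.44,"dz": 0.58,"claw": 0.6},{"rx": 0,"ry": 0,"rz": 6.6,"dx": 2.36,"dy": 2.44,"dz": 0.58,"claw": 0.6},{"rx": 0,"ry": 0,"rz": 6.6,"dx": 0.13,"dy": 3.14,"dz": 0,"claw": 0.6},{"rx": 0,"ry": 0,"rz": 6.6,"dx": 0.13,"dy": 3.14,"dz": 0,"claw": 0.6},{"rx": 0,"ry": 0,"rz": 6.6,"dx": 0.13,"dy": 3.14,"dz": 0,"claw": 0.6},{"rx": 0,"ry": 0,"rz": 6.6,"dx": 0.13,"dy": 3.14,"dz": 0,"claw": 0.6},{"rx": 0,"ry": 0,"rz": 6.6,"dx": 0.13,"dy": 3.14,"dz": 0,"claw": 0.6}])

```text
t: 1.52
eef_pos: [485.9, -142.0, 300.7]
tcp_rot: [[-0.654, 0.757, -0.0], [0.757, 0.654, 0.0], [0.0, -0.0, -1.0]]
wrist_force: [1.3, -0.3, 0.3]
grip_width: 51.3
gripper_force: 0.0
```

Emit:
step_arm(commands=[{"rx": 0,"ry": 0,"rz": 6.6,"dx": 0.13,"dy": 3.14,"dz": 0,"claw": 0.6},{"rx": 0,"ry": 0,"rz": 6.6,"dx": 0.13,"dy": 3.14,"dz": 0,"claw": 0.6},{"rx": 0,"ry": 0,"rz": 6.6,"dx": 0.13,"dy": 3.14,"dz": 0,"claw": 0.6},{"rx": 0,"ry": 0,"rz": 6.6,"dx": 0.13,"dy": 3.14,"dz": 0,"claw": 0.6},{"rx": 0,"ry": 0,"rz": 6.6,"dx": 0.13,"dy": 3.14,"dz": 0,"claw": 0.6},{"rx": 0,"ry": 0,"rz": 6.6,"dx": 0.13,"dy": 3.14,"dz": 0,"claw": 0.6},{"rx": 0,"ry": 0,"rz": 6.6,"dx": 0.13,"dy": 3.14,"dz": 0,"claw": 0.6},{"rx": 0,"ry": 0,"rz": 0,"dx": 0,"dy": 0,"dz": 0,"claw": 0.6}])

```text
t: 2.18
eef_pos: [495.0, 80.2, 300.8]
tcp_rot: [[-0.999, 0.047, -0.0], [0.047, 0.999, 0.001], [0.0, 0.001, -1.0]]
wrist_force: [0.1, 0.1, -0.6]
grip_width: 51.0
gripper_force: 0.0
```

```bash
python3 - <<'E'
from h import *
s=snap('top','top2.png'); print(telemetry.sense()['eef_pos'],telemetry.sense()['joints'])
print(pix(s,[496,77,190]),pix(s,telemetry.sense()['eef_pos']))
a=s['img'][100:300,120:440,::-1]
cv2.imwrite('pics/c4.png',cv2.convertScaleAbs(cv2.resize(a,None,fx=2.5,fy=2.5,interpolation=cv2.INTER_CUBIC),alpha=1.4))
E
```

```text
[495.02450107  78.41403607 300.69086127] [ 2.50925100e-02  2.43099439e-01  1.75726085e+00  2.98396119e-04
  1.14171565e+00 -1.49325266e+00]
(np.float64(239.96028759120878), np.float64(253.2309217155984)) (np.float64(228.83727831650648), np.float64(242.9093117490297))
```

View pics/c4.png

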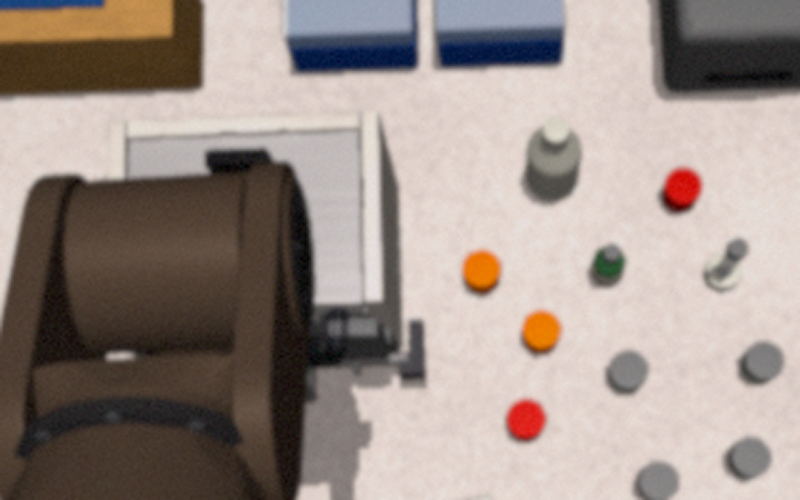

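The top view shows the arm standing over the handle, and the pots, including the one at (628,372), haven't moved. Now I'll descend and pinch.

Emit:
step_arm(commands=[{"rx": 0,"ry": 0,"rz": 0,"dx": 0.1,"dy": -0.1,"dz": -3,"claw": 0.6},{"rx": 0,"ry": 0,"rz": 0,"dx": 0,"dy": 0,"dz": -3,"claw": 0.6},{"rx": 0,"ry": 0,"rz": 0,"dx": 0,"dy": 0,"dz": -3,"claw": 0.6},{"rx": 0,"ry": 0,"rz": 0,"dx": 0,"dy": 0,"dz": -2,"claw": 0.6},{"rx": 0,"ry": 0,"rz": 0,"dx": 0,"dy": 0,"dz": 0,"claw": 0.6}])

```text
t: 2.65
eef_pos: [494.7, 74.3, 187.5]
tcp_rot: [[-0.998, 0.059, -0.006], [0.059, 0.998, -0.0], [0.006, -0.001, -1.0]]
wrist_force: [0.6, -0.1, -0.1]
grip_width: 51.2
gripper_force: 0.0
```

Emit:
step_arm(commands=[{"rx": 0,"ry": 0,"rz": 0,"dx": 0,"dy": 0,"dz": -2,"claw": 0.6},{"rx": 0,"ry": 0,"rz": 0,"dx": 0,"dy": 0,"dz": -2,"claw": 0.6},{"rx": 0,"ry": 0,"rz": 0,"dx": 0,"dy": 0,"dz": 0,"claw": 0},{"rx": 0,"ry": 0,"rz": 0,"dx": 0,"dy": 0,"dz": 0,"claw": 0},{"rx": 0,"ry": 0,"rz": 0,"dx": 0,"dy": 0,"dz": 0,"claw": 0},{"rx": 0,"ry": 0,"rz": 0,"dx": 0,"dy": 0,"dz": 0,"claw": 0},{"rx": 0,"ry": 0,"rz": 0,"dx": 0,"dy": 0,"dz": 0,"claw": 0},{"rx": 0,"ry": 0,"rz": 0,"dx": 0,"dy": 0,"dz": 0,"claw": 0}], newtons=40)

```text
t: 3.32
eef_pos: [498.9, 77.8, 152.7]
tcp_rot: [[-0.998, 0.058, 0.007], [0.059, 0.998, 0.004], [-0.007, 0.005, -1.0]]
wrist_force: [11.9, 27.5, -10.3]
grip_width: 10.8
gripper_force: 41.1
```

```bash
python3 - <<'E'
from h import *
h=np.array([557,228.]);r=162;a0=.369
p=lambda a:h+r*np.array([-np.sin(a),-np.cos(a)])
for k in range(0,30,2):
    d=(p(a0+.06*(k+2))-p(a0+.06*k))/20; print(k,d.round(2),p(a0+.06*(k+2)).round(0))
E
```

```text
0 [-0.88  0.4 ] [481.  85.]
2 [-0.83  0.51] [464.  95.]
4 [-0.76  0.6 ] [449. 107.]
6 [-0.68  0.69] [435. 121.]
8 [-0.6   0.77] [423. 136.]
10 [-0.5   0.83] [413. 153.]
12 [-0.4   0.89] [405. 171.]
14 [-0.29  0.93] [400. 189.]
16 [-0.18  0.96] [396. 208.]
18 [-0.06  0.97] [395. 228.]
20 [0.06 0.97] [396. 247.]
22 [0.17 0.96] [400. 266.]
24 [0.29 0.93] [405. 285.]
26 [0.39 0.89] [413. 303.]
28 [0.5  0.83] [423. 319.]
```

Emit:
step_arm(commands=[{"rx": 0,"ry": 0,"rz": -3.4,"dx": -0.88,"dy": 0.6,"dz": 0,"claw": 0},{"rx": 0,"ry": 0,"rz": -3.4,"dx": -0.88,"dy": 0.4,"dz": 0,"claw": 0},{"rx": 0,"ry": 0,"rz": -3.4,"dx": -0.83,"dy": 0.51,"dz": 0,"claw": 0},{"rx": 0,"ry": 0,"rz": -3.4,"dx": -0.83,"dy": 0.51,"dz": 0,"claw": 0},{"rx": 0,"ry": 0,"rz": 0,"dx": 0,"dy": 0,"dz": 0,"claw": 0}])

```text
t: 3.73
eef_pos: [463.5, 97.3, 152.7]
tcp_rot: [[-0.956, 0.294, 0.006], [0.294, 0.956, 0.002], [-0.005, 0.004, -1.0]]
wrist_force: [9.2, 12.1, -10.5]
grip_width: 10.7
gripper_force: 41.1
```

Emit:
step_arm(commands=[{"rx": 0,"ry": 0,"rz": -3.4,"dx": -0.7,"dy": 0.7,"dz": 0,"claw": 0},{"rx": 0,"ry": 0,"rz": -3.4,"dx": -0.76,"dy": 0.65,"dz": 0,"claw": 0},{"rx": 0,"ry": 0,"rz": -3.4,"dx": -0.65,"dy": 0.69,"dz": 0,"claw": 0},{"rx": 0,"ry": 0,"rz": -3.4,"dx": -0.68,"dy": 0.69,"dz": 0,"claw": 0},{"rx": 0,"ry": 0,"rz": -3.4,"dx": -0.6,"dy": 0.77,"dz": 0,"claw": 0},{"rx": 0,"ry": 0,"rz": -3.4,"dx": -0.6,"dy": 0.77,"dz": 0,"claw": 0},{"rx": 0,"ry": 0,"rz": -3.4,"dx": -0.5,"dy": 0.83,"dz": 0,"claw": 0},{"rx": 0,"ry": 0,"rz": -3.4,"dx": -0.5,"dy": 0.83,"dz": 0,"claw": 0}])

```text
t: 4.4
eef_pos: [413.4, 155.2, 152.6]
tcp_rot: [[-0.716, 0.698, 0.004], [0.698, 0.716, 0.001], [-0.002, 0.003, -1.0]]
wrist_force: [7.0, 1.3, -4.8]
grip_width: 10.9
gripper_force: 41.6
```

Emit:
step_arm(commands=[{"rx": 0,"ry": 0,"rz": -3.4,"dx": -0.4,"dy": 0.89,"dz": 0,"claw": 0},{"rx": 0,"ry": 0,"rz": -3.4,"dx": -0.4,"dy": 0.89,"dz": 0,"claw": 0},{"rx": 0,"ry": 0,"rz": 0,"dx": 0,"dy": 0,"dz": 0,"claw": 0}])

```text
t: 4.65
eef_pos: [405.2, 173.8, 152.6]
tcp_rot: [[-0.628, 0.778, 0.004], [0.778, 0.628, 0.001], [-0.002, 0.004, -1.0]]
wrist_force: [4.9, 0.6, -2.9]
grip_width: 10.8
gripper_force: 41.8
```

Tracking well, so I'll continue.

Emit:
step_arm(commands=[{"rx": 0,"ry": 0,"rz": -3.4,"dx": -0.29,"dy": 0.93,"dz": 0,"claw": 0},{"rx": 0,"ry": 0,"rz": -3.4,"dx": -0.29,"dy": 0.93,"dz": 0,"claw": 0},{"rx": 0,"ry": 0,"rz": -3.4,"dx": -0.18,"dy": 0.96,"dz": 0,"claw": 0},{"rx": 0,"ry": 0,"rz": -3.4,"dx": -0.18,"dy": 0.96,"dz": 0,"claw": 0},{"rx": 0,"ry": 0,"rz": -3.4,"dx": -0.06,"dy": 0.97,"dz": 0,"claw": 0},{"rx": 0,"ry": 0,"rz": -3.4,"dx": -0.06,"dy": 0.97,"dz": 0,"claw": 0},{"rx": 0,"ry": 0,"rz": -3.4,"dx": 0.06,"dy": 0.97,"dz": 0,"claw": 0},{"rx": 0,"ry": 0,"rz": -3.4,"dx": 0.06,"dy": 0.97,"dz": 0,"claw": 0}])

```text
t: 5.32
eef_pos: [396.1, 249.7, 152.6]
tcp_rot: [[-0.203, 0.979, 0.003], [0.979, 0.203, 0.001], [0.0, 0.003, -1.0]]
wrist_force: [7.1, -2.3, -4.3]
grip_width: 10.9
gripper_force: 41.8
```

Emit:
step_arm(commands=[{"rx": 0,"ry": 0,"rz": -3.4,"dx": 0.17,"dy": 0.96,"dz": 0,"claw": 0},{"rx": 0,"ry": 0,"rz": -3.4,"dx": 0.17,"dy": 0.96,"dz": 0,"claw": 0},{"rx": 0,"ry": 0,"rz": -3.4,"dx": 0.29,"dy": 0.93,"dz": 0,"claw": 0},{"rx": 0,"ry": 0,"rz": -3.4,"dx": 0.29,"dy": 0.93,"dz": 0,"claw": 0},{"rx": 0,"ry": 0,"rz": -3.4,"dx": 0.39,"dy": 0.89,"dz": 0,"claw": 0},{"rx": 0,"ry": 0,"rz": -3.4,"dx": 0.39,"dy": 0.89,"dz": 0,"claw": 0},{"rx": 0,"ry": 0,"rz": -3.4,"dx": 0.5,"dy": 0.83,"dz": 0,"claw": 0},{"rx": 0,"ry": 0,"rz": 0,"dx": 0,"dy": 0,"dz": 0,"claw": 0}])

```text
t: 5.98
eef_pos: [417.9, 314.1, 152.5]
tcp_rot: [[0.209, 0.978, 0.002], [0.978, -0.209, 0.001], [0.002, 0.002, -1.0]]
wrist_force: [0.4, -1.6, 6.4]
grip_width: 11.1
gripper_force: 42.6
```

Emit:
step_arm(commands=[{"rx": 0,"ry": 0,"rz": 0,"dx": 0,"dy": 0,"dz": 0,"claw": 0.5},{"rx": 0,"ry": 0,"rz": 0,"dx": 0,"dy": 0,"dz": 0,"claw": 0.5},{"rx": 0,"ry": 0,"rz": 0,"dx": 0,"dy": 0,"dz": 0,"claw": 0.5},{"rx": 0,"ry": 0,"rz": 0,"dx": 0,"dy": 0,"dz": 2,"claw": 0.5},{"rx": 0,"ry": 0,"rz": 0,"dx": 0,"dy": 0,"dz": 4,"claw": 0.5},{"rx": 0,"ry": 0,"rz": 0,"dx": 0,"dy": 0,"dz": 4,"claw": 0.5},{"rx": 0,"ry": 0,"rz": 0,"dx": 0,"dy": 0,"dz": 4,"claw": 0.5}])

```text
t: 6.57
eef_pos: [416.3, 312.5, 292.8]
tcp_rot: [[0.205, 0.979, -0.001], [0.979, -0.205, -0.0], [-0.001, -0.0, -1.0]]
wrist_force: [1.4, -0.0, -1.4]
grip_width: 42.4
gripper_force: 0.0
```

Emit:
step_arm(commands=[{"rx": 0,"ry": 0,"rz": 2,"dx": 2.84,"dy": -2.16,"dz": 0,"claw": 0.5},{"rx": 0,"ry": 0,"rz": 2,"dx": 2.84,"dy": -2.16,"dz": 0,"claw": 0.5},{"rx": 0,"ry": 0,"rz": 2,"dx": 2.84,"dy": -2.16,"dz": 0,"claw": 0.5},{"rx": 0,"ry": 0,"rz": 2,"dx": 2.84,"dy": -2.16,"dz": 0,"claw": 0.5},{"rx": 0,"ry": 0,"rz": 2,"dx": 2.84,"dy": -2.16,"dz": 0,"claw": 0.5},{"rx": 0,"ry": 0,"rz": 2,"dx": 2.84,"dy": -2.16,"dz": 0,"claw": 0.5},{"rx": 0,"ry": 0,"rz": 1,"dx": 2.84,"dy": -2.16,"dz": 0,"claw": 0.5},{"rx": 0,"ry": 0,"rz": 0,"dx": 2.84,"dy": -2.16,"dz": 0,"claw": 0.5}])

```text
t: 7.23
eef_pos: [644.9, 138.6, 291.1]
tcp_rot: [[-0.021, 1.0, 0.0], [1.0, 0.021, -0.0], [-0.0, 0.0, -1.0]]
wrist_force: [0.3, 0.6, 0.1]
grip_width: 42.7
gripper_force: 0.0
```

Emit:
step_arm(commands=[{"rx": 0,"ry": 0,"rz": 0,"dx": 2.84,"dy": -2.16,"dz": 0,"claw": 0.5},{"rx": 0,"ry": 0,"rz": 0,"dx": 0,"dy": 0,"dz": 0,"claw": 0.5},{"rx": 0,"ry": 0,"rz": 0,"dx": 0,"dy": 0,"dz": 0,"claw": 0.5}])

```text
t: 7.48
eef_pos: [673.0, 117.0, 290.1]
tcp_rot: [[-0.018, 1.0, -0.001], [1.0, 0.018, -0.0], [-0.0, -0.001, -1.0]]
wrist_force: [-1.4, -0.6, -0.5]
grip_width: 43.0
gripper_force: 0.0
```

```bash
python3 - <<'E'
from h import *
e=telemetry.sense();print(e['eef_pos'],e['tcp_rot'].round(3).tolist())
t=snap('top','top3.png');s=snap('scene','scene3.png')
cv2.imwrite('pics/c5.png',cv2.resize(np.hstack([t['img'][100:320,150:450],s['img'][180:400,300:540]])[:,:,::-1],None,fx=1.48,fy=1.48,interpolation=cv2.INTER_CUBIC))
E
```

```text
[672.96413673 117.01608841 290.05862036] [[-0.018, 1.0, -0.001], [1.0, 0.018, -0.0], [-0.0, -0.001, -1.0]]
```

View pics/c5.png

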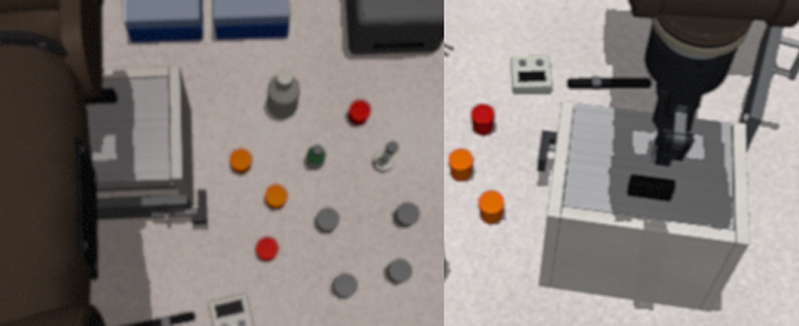

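The leaf is wide open (upper right of the scene crop), and the fin sits below the gripper at (650,187). I'll pinch it.

Emit:
step_arm(commands=[{"rx": 0,"ry": 0,"rz": 0,"dx": 0.1,"dy": 0.2,"dz": -3,"claw": 0.5},{"rx": 0,"ry": 0,"rz": 0,"dx": 0,"dy": 0,"dz": -3,"claw": 0.5},{"rx": 0,"ry": 0,"rz": 0,"dx": 0,"dy": 0,"dz": -2,"claw": 0.5},{"rx": 0,"ry": 0,"rz": 0,"dx": 0,"dy": 0,"dz": -1.4,"claw": 0.5},{"rx": 0,"ry": 0,"rz": 0,"dx": 0,"dy": 0,"dz": 0,"claw": 0.5}])

```text
t: 8.0
eef_pos: [671.4, 121.7, 194.3]
tcp_rot: [[-0.021, 1.0, -0.005], [1.0, 0.021, -0.0], [-0.0, -0.005, -1.0]]
wrist_force: [-0.3, 0.1, 0.7]
grip_width: 42.6
gripper_force: 0.0
```

Emit:
step_arm(commands=[{"rx": 0,"ry": 0,"rz": 0,"dx": 0,"dy": 0,"dz": 0,"claw": 0},{"rx": 0,"ry": 0,"rz": 0,"dx": 0,"dy": 0,"dz": 0,"claw": 0},{"rx": 0,"ry": 0,"rz": 0,"dx": 0,"dy": 0,"dz": 0,"claw": 0},{"rx": 0,"ry": 0,"rz": 0,"dx": 0,"dy": 0,"dz": 0,"claw": 0},{"rx": 0,"ry": 0,"rz": 0,"dx": 0,"dy": 0,"dz": 0,"claw": 0}])

```text
t: 8.42
eef_pos: [673.7, 121.2, 198.8]
tcp_rot: [[-0.019, 1.0, 0.003], [1.0, 0.019, 0.001], [0.001, 0.003, -1.0]]
wrist_force: [-0.7, 4.0, 7.2]
grip_width: 13.2
gripper_force: 42.1
```

Emit:
step_arm(commands=[{"rx": 0,"ry": 0,"rz": 0,"dx": -1.3,"dy": -0.02,"dz": 0,"claw": 0},{"rx": 0,"ry": 0,"rz": 0,"dx": -1.5,"dy": -0.02,"dz": 0,"claw": 0},{"rx": 0,"ry": 0,"rz": 0,"dx": -1.5,"dy": -0.02,"dz": 0,"claw": 0},{"rx": 0,"ry": 0,"rz": 0,"dx": -1.5,"dy": -0.02,"dz": 0,"claw": 0},{"rx": 0,"ry": 0,"rz": 0,"dx": -1.5,"dy": -0.02,"dz": 0,"claw": 0},{"rx": 0,"ry": 0,"rz": 0,"dx": -1.5,"dy": -0.02,"dz": 0,"claw": 0},{"rx": 0,"ry": 0,"rz": 0,"dx": -1.4,"dy": -0.02,"dz": 0,"claw": 0},{"rx": 0,"ry": 0,"rz": 0,"dx": 0,"dy": 0,"dz": 0,"claw": 0}])

```text
t: 9.08
eef_pos: [569.9, 120.3, 198.8]
tcp_rot: [[-0.019, 1.0, 0.002], [1.0, 0.019, 0.002], [0.002, 0.002, -1.0]]
wrist_force: [-0.5, 7.1, 3.9]
grip_width: 13.3
gripper_force: 41.7
```

Emit:
step_arm(commands=[{"rx": 0,"ry": 0,"rz": 0,"dx": -1.0,"dy": -0.02,"dz": 0,"claw": 0},{"rx": 0,"ry": 0,"rz": 0,"dx": -0.3,"dy": 0,"dz": 0,"claw": 0},{"rx": 0,"ry": 0,"rz": 0,"dx": 0,"dy": 0,"dz": 0,"claw": 0},{"rx": 0,"ry": 0,"rz": 0,"dx": 0,"dy": 0,"dz": 0,"claw": 0}])

```text
t: 9.42
eef_pos: [559.7, 120.2, 198.7]
tcp_rot: [[-0.019, 1.0, 0.005], [1.0, 0.019, 0.002], [0.002, 0.005, -1.0]]
wrist_force: [3.4, 7.3, 7.2]
grip_width: 13.1
gripper_force: 42.2
```

Emit:
step_arm(commands=[{"rx": 0,"ry": 0,"rz": 0,"dx": -0.3,"dy": 0,"dz": 0,"claw": 0},{"rx": 0,"ry": 0,"rz": 0,"dx": 0,"dy": 0,"dz": 0,"claw": 0},{"rx": 0,"ry": 0,"rz": 0,"dx": 0,"dy": 0,"dz": 0,"claw": 0}])

```text
t: 9.67
eef_pos: [559.5, 120.2, 198.9]
tcp_rot: [[-0.019, 1.0, 0.012], [1.0, 0.019, 0.003], [0.002, 0.012, -1.0]]
wrist_force: [19.3, 9.4, -1.4]
grip_width: 13.6
gripper_force: 41.9
```

At the stop: 114 mm of travel, then the force rose. I'll release, rise and check the pots.

Emit:
step_arm(commands=[{"rx": 0,"ry": 0,"rz": 0,"dx": 0.3,"dy": 0,"dz": 0,"claw": 0.6},{"rx": 0,"ry": 0,"rz": 0,"dx": 0,"dy": 0,"dz": 0,"claw": 0.6},{"rx": 0,"ry": 0,"rz": 0,"dx": 0,"dy": 0,"dz": 0,"claw": 0.6},{"rx": 0,"ry": 0,"rz": 0,"dx": 0,"dy": 0,"dz": 2,"claw": 0.6},{"rx": 0,"ry": 0,"rz": 0,"dx": 0,"dy": 0,"dz": 3,"claw": 0.6},{"rx": 0,"ry": 0,"rz": 0,"dx": 0,"dy": 0,"dz": 0,"claw": 0.6}])

```text
t: 10.17
eef_pos: [559.6, 119.2, 251.6]
tcp_rot: [[-0.02, 1.0, 0.006], [1.0, 0.02, 0.0], [0.0, 0.006, -1.0]]
wrist_force: [0.6, -0.4, 0.8]
grip_width: 50.8
gripper_force: 0.0
```

```bash
cat >> h.py <<'E'
def pots(s):
    """grey cap discs in top view -> world x,y at z=36 (darkness vs bench)"""
    g=cv2.cvtColor(s['img'],cv2.COLOR_RGB2GRAY).astype(float); hsv=cv2.cvtColor(s['img'],cv2.COLOR_RGB2HSV)
    bg=cv2.medianBlur(s['img'],51); bg=cv2.cvtColor(bg,cv2.COLOR_RGB2GRAY).astype(float)
    m=((g<0.80*bg)&(hsv[...,1]<90)).astype(np.uint8)
    n,l,st,c=cv2.connectedComponentsWithStats(m)
    return [(c[i].round(1).tolist(),int(st[i,4]),at(s,*c[i],30)[:2].round(0).tolist()) for i in range(1,n) if 90<st[i,4]<400 and 290<c[i][0]<480 and 150<c[i][1]<330]
E
python3 - <<'E'
from h import *
t=snap('top','top4.png'); print(telemetry.sense()['eef_pos'])
for p in pots(t):print(p)
print('first'); 
for p in pots(pickle.load(open('/tmp/top.pkl','rb'))): pass
s=t.copy(); s['img']=cv2.imread('pics/top1.png')[:,:,::-1].copy()
for p in pots(s):print(p)
E
```

```text
[559.01362249 119.06751989 249.48280449]
([409.8, 205.6], 175, [622.0, -288.0])
([362.3, 206.4], 166, [624.0, -178.0])
([423.7, 245.1], 256, [529.0, -313.0])
([370.1, 248.8], 242, [525.0, -191.0])
([418.2, 283.3], 256, [443.0, -294.0])
([381.9, 293.0], 254, [424.0, -212.0])
([304.5, 308.2], 186, [397.0, -39.0])
first
([409.9, 205.6], 173, [622.0, -288.0])
([362.2, 206.4], 163, [624.0, -178.0])
([423.7, 245.1], 258, [529.0, -313.0])
([370.2, 248.7], 244, [525.0, -191.0])
([418.3, 283.3], 260, [443.0, -294.0])
([381.9, 293.0], 250, [424.0, -212.0])
([304.5, 308.1], 187, [397.0, -39.0])
```

Emit:
step_arm(commands=[{"rx": 0,"ry": 0,"rz": 0,"dx": -0.4,"dy": -3.9,"dz": 0,"claw": 0.7},{"rx": 0,"ry": 0,"rz": 0,"dx": -0.4,"dy": -3.9,"dz": 0,"claw": 0.7},{"rx": 0,"ry": 0,"rz": 0,"dx": -0.4,"dy": -3.9,"dz": 0,"claw": 0.7},{"rx": 0,"ry": 0,"rz": 0,"dx": -0.4,"dy": -3.9,"dz": 0,"claw": 0.7},{"rx": 0,"ry": 0,"rz": 0,"dx": -0.4,"dy": -3.9,"dz": 0,"claw": 0.7},{"rx": 0,"ry": 0,"rz": 0,"dx": -0.4,"dy": -3.9,"dz": 0,"claw": 0.7},{"rx": 0,"ry": 0,"rz": 0,"dx": -0.4,"dy": -3.9,"dz": 0,"claw": 0.7},{"rx": 0,"ry": 0,"rz": 0,"dx": -0.4,"dy": -3.9,"dz": -2,"claw": 0.7}])

```text
t: 10.88
eef_pos: [526.7, -193.3, 229.9]
tcp_rot: [[-0.019, 1.0, 0.004], [1.0, 0.019, -0.002], [-0.002, 0.004, -1.0]]
wrist_force: [0.8, 0.5, 0.6]
grip_width: 59.8
gripper_force: 0.0
```

Emit:
step_arm(commands=[{"rx": 0,"ry": 0,"rz": 0,"dx": 0,"dy": 0,"dz": -4,"claw": 0.7},{"rx": 0,"ry": 0,"rz": 0,"dx": 0,"dy": 0,"dz": -4,"claw": 0.7},{"rx": 0,"ry": 0,"rz": 0,"dx": 0,"dy": 0,"dz": -4,"claw": 0.7},{"rx": 0,"ry": 0,"rz": 0,"dx": 0,"dy": 0,"dz": -3,"claw": 0.7},{"rx": 0,"ry": 0,"rz": 0,"dx": 0,"dy": 0,"dz": 0,"claw": 0.7},{"rx": 0,"ry": 0,"rz": 0,"dx": 0,"dy": 0,"dz": 0,"claw": 0.7}])

```text
t: 11.38
eef_pos: [525.8, -190.5, 77.1]
tcp_rot: [[-0.02, 1.0, -0.003], [1.0, 0.02, 0.002], [0.002, -0.003, -1.0]]
wrist_force: [1.2, 0.5, 0.8]
grip_width: 59.7
gripper_force: 0.0
```

```bash
python3 - <<'E'
from h import *
e=telemetry.sense();print(e['eef_pos'])
t=snap('top','top5.png');s=snap('scene','scene5.png')
for p in pots(t):print(p)
cv2.imwrite('pics/c6.png',cv2.resize(np.hstack([t['img'][150:340,230:470],s['img'][150:340,180:420]])[:,:,::-1],None,fx=1.66,fy=1.66,interpolation=cv2.INTER_CUBIC))
E
```

```text
[ 525.82335307 -190.54493818   77.05549354]
([316.8, 246.1], 126, [535.0, -71.0])
([425.4, 245.8], 180, [527.0, -316.0])
```

View pics/c6.png

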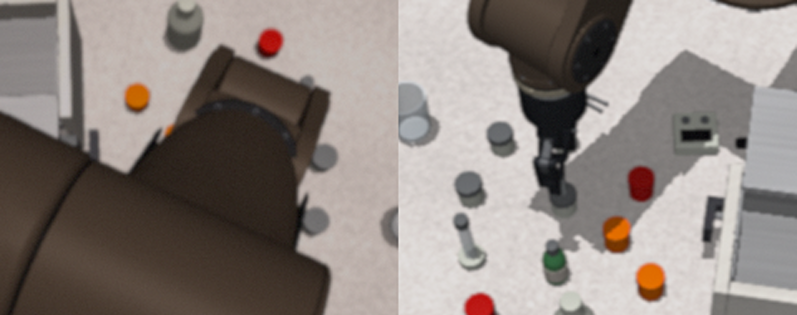

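The scene view has the gripper over pot A, at (562,197). I'll descend and grip.

Emit:
step_arm(commands=[{"rx": 0,"ry": 0,"rz": 0,"dx": 0.1,"dy": -0.3,"dz": -3,"claw": 0.7},{"rx": 0,"ry": 0,"rz": 0,"dx": 0,"dy": 0,"dz": -2.5,"claw": 0.7},{"rx": 0,"ry": 0,"rz": 0,"dx": 0,"dy": 0,"dz": -1.8,"claw": 0.7},{"rx": 0,"ry": 0,"rz": 0,"dx": 0,"dy": 0,"dz": 0,"claw": 0.7},{"rx": 0,"ry": 0,"rz": 0,"dx": 0,"dy": 0,"dz": 0,"claw": 0.2},{"rx": 0,"ry": 0,"rz": 0,"dx": 0,"dy": 0,"dz": 0,"claw": 0.2},{"rx": 0,"ry": 0,"rz": 0,"dx": 0,"dy": 0,"dz": 0,"claw": 0.2},{"rx": 0,"ry": 0,"rz": 0,"dx": 0,"dy": 0,"dz": 0,"claw": 0.2}], newtons=40)

```text
t: 12.15
eef_pos: [528.6, -194.2, 7.3]
tcp_rot: [[-0.02, 1.0, 0.003], [1.0, 0.02, -0.002], [-0.002, 0.003, -1.0]]
wrist_force: [-0.9, 0.3, 8.0]
grip_width: 34.7
gripper_force: 40.0
```

Emit:
step_arm(commands=[{"rx": 0,"ry": 0,"rz": 0,"dx": 0,"dy": 0,"dz": 0,"claw": 0.2},{"rx": 0,"ry": 0,"rz": 0,"dx": 0,"dy": 0,"dz": 1,"claw": 0.2},{"rx": 0,"ry": 0,"rz": 0,"dx": 0,"dy": 0,"dz": 1,"claw": 0.2},{"rx": 0,"ry": 0,"rz": 0,"dx": 0,"dy": 0,"dz": 0,"claw": 0.2}])

```text
t: 12.48
eef_pos: [528.6, -194.3, 27.9]
tcp_rot: [[-0.02, 1.0, 0.003], [1.0, 0.02, -0.002], [-0.002, 0.003, -1.0]]
wrist_force: [0.6, 0.5, 0.2]
grip_width: 34.7
gripper_force: 40.0
```

Emit:
step_arm(commands=[{"rx": 0,"ry": 0,"rz": 0,"dx": 0,"dy": 0,"dz": 4,"claw": 0.2},{"rx": 0,"ry": 0,"rz": 0,"dx": 0,"dy": 0,"dz": 4,"claw": 0.2},{"rx": 0,"ry": 0,"rz": 0,"dx": 0,"dy": 0,"dz": 4,"claw": 0.2},{"rx": 0,"ry": 0,"rz": 0,"dx": 0,"dy": 0,"dz": 4,"claw": 0.2},{"rx": 0,"ry": 0,"rz": 0,"dx": 0,"dy": 0,"dz": 4,"claw": 0.2},{"rx": 0,"ry": 0,"rz": 0,"dx": 0,"dy": 0,"dz": 4,"claw": 0.2},{"rx": 0,"ry": 0,"rz": 0,"dx": 1.1,"dy": 3.5,"dz": 0,"claw": 0.2},{"rx": 0,"ry": 0,"rz": 0,"dx": 1.1,"dy": 3.5,"dz": 0,"claw": 0.2}])

```text
t: 13.15
eef_pos: [550.0, -124.3, 268.3]
tcp_rot: [[-0.016, 1.0, 0.006], [1.0, 0.016, -0.002], [-0.002, 0.006, -1.0]]
wrist_force: [0.3, 0.7, -2.1]
grip_width: 34.8
gripper_force: 40.3
```

Emit:
step_arm(commands=[{"rx": 0,"ry": 0,"rz": 0,"dx": 1.1,"dy": 3.5,"dz": 0,"claw": 0.2},{"rx": 0,"ry": 0,"rz": 0,"dx": 1.1,"dy": 3.5,"dz": 0,"claw": 0.2},{"rx": 0,"ry": 0,"rz": 0,"dx": 1.1,"dy": 3.5,"dz": 0,"claw": 0.2},{"rx": 0,"ry": 0,"rz": 0,"dx": 1.1,"dy": 3.5,"dz": 0,"claw": 0.2},{"rx": 0,"ry": 0,"rz": 0,"dx": 1.1,"dy": 3.5,"dz": 0,"claw": 0.2},{"rx": 0,"ry": 0,"rz": 0,"dx": 1.1,"dy": 3.5,"dz": 0,"claw": 0.2},{"rx": 0,"ry": 0,"rz": 0,"dx": 1.1,"dy": 3.5,"dz": 0,"claw": 0.2},{"rx": 0,"ry": 0,"rz": 0,"dx": 1.1,"dy": 3.5,"dz": 0,"claw": 0.2}])

```text
t: 13.82
eef_pos: [637.6, 158.0, 265.6]
tcp_rot: [[-0.02, 1.0, 0.001], [1.0, 0.02, 0.0], [-0.0, 0.001, -1.0]]
wrist_force: [0.6, -0.8, -0.7]
grip_width: 34.9
gripper_force: 40.3
```

Emit:
step_arm(commands=[{"rx": 0,"ry": 0,"rz": 0,"dx": 1.1,"dy": 3.0,"dz": 0,"claw": 0.2},{"rx": 0,"ry": 0,"rz": 0,"dx": 0,"dy": 0,"dz": 0,"claw": 0.2},{"rx": 0,"ry": 0,"rz": 0,"dx": 0,"dy": 0,"dz": 0,"claw": 0.2}])

```text
t: 14.07
eef_pos: [648.4, 187.7, 264.9]
tcp_rot: [[-0.022, 1.0, -0.0], [1.0, 0.022, -0.0], [-0.0, -0.0, -1.0]]
wrist_force: [-0.5, -0.0, -0.1]
grip_width: 35.2
gripper_force: 40.3
```

```bash
python3 - <<'E'
from h import *
e=telemetry.sense();print(e['eef_pos'])
t=snap('top','top6.png');s=snap('scene','scene6.png')
for p in pots(t):print(p)
cv2.imwrite('pics/c7.png',cv2.resize(s['img'][180:400,290:530,::-1],None,fx=2.5,fy=2.5,interpolation=cv2.INTER_CUBIC))
E
```

```text
[648.38360343 187.68617525 264.87556613]
([409.8, 205.6], 175, [622.0, -288.0])
([362.2, 206.4], 165, [624.0, -178.0])
([423.7, 245.1], 257, [529.0, -313.0])
([418.2, 283.3], 258, [443.0, -294.0])
([381.9, 293.0], 252, [424.0, -212.0])
([304.5, 308.1], 187, [397.0, -39.0])
```

View pics/c7.png

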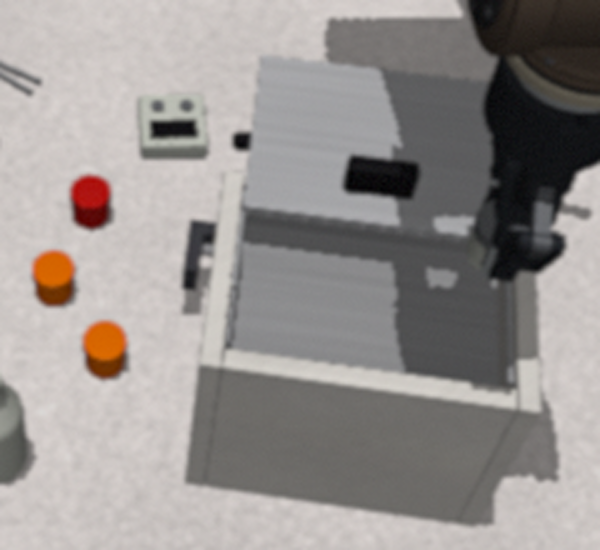

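```bash
python3 - <<'E'
from h import *
s=pickle.load(open('/tmp/scene.pkl','rb'))
C=lambda x,y:(290+x/2.5,180+y/2.5)
for n,q,z in[('rr inner',(228,352),192),('rl inner',(520,385),192),('cover rear R',(245,210),190),('cover rear mid',(420,234),190),('floor rr',(235,352),140),('Rwall top mid in',(236,250),192)]:print(n,at(s,*C(*q),z).round(0))
E
```

```text
rr inner [709.  29. 192.]
rl inner [701. 217. 192.]
cover rear R [593.  28. 190.]
cover rear mid [592. 151. 190.]
floor rr [679.  35. 140.]
Rwall top mid in [629.  26. 192.]
```

The compartment is clear and the fingers sit centred over the opening. I'll lower.

Emit:
step_arm(commands=[{"rx": 0,"ry": 0,"rz": 0,"dx": 0.1,"dy": 0,"dz": -3,"claw": 0.2},{"rx": 0,"ry": 0,"rz": 0,"dx": 0,"dy": 0,"dz": -3,"claw": 0.2},{"rx": 0,"ry": 0,"rz": 0,"dx": 0,"dy": 0,"dz": -3,"claw": 0.2},{"rx": 0,"ry": 0,"rz": 0,"dx": 0,"dy": 0,"dz": -1.8,"claw": 0.2},{"rx": 0,"ry": 0,"rz": 0,"dx": 0,"dy": 0,"dz": 0,"claw": 0.2},{"rx": 0,"ry": 0,"rz": 0,"dx": 0,"dy": 0,"dz": 0,"claw": 0.2}])

```text
t: 14.67
eef_pos: [649.6, 185.0, 157.2]
tcp_rot: [[-0.018, 1.0, -0.001], [1.0, 0.018, -0.0], [-0.0, -0.001, -1.0]]
wrist_force: [-0.2, -0.2, 0.9]
grip_width: 34.6
gripper_force: 40.3
```

Emit:
step_arm(commands=[{"rx": 0,"ry": 0,"rz": 0,"dx": 0,"dy": 0,"dz": -0.5,"claw": 0.2},{"rx": 0,"ry": 0,"rz": 0,"dx": 0,"dy": 0,"dz": -0.4,"claw": 0.2},{"rx": 0,"ry": 0,"rz": 0,"dx": 0,"dy": 0,"dz": 0,"claw": 0.2}])

```text
t: 14.92
eef_pos: [649.7, 185.9, 148.5]
tcp_rot: [[-0.019, 1.0, 0.001], [1.0, 0.019, 0.0], [0.0, 0.001, -1.0]]
wrist_force: [-0.1, -0.3, -0.7]
grip_width: 34.9
gripper_force: 40.3
```

Emit:
step_arm(commands=[{"rx": 0,"ry": 0,"rz": 0,"dx": 0,"dy": 0,"dz": -0.15,"claw": 0.2},{"rx": 0,"ry": 0,"rz": 0,"dx": 0,"dy": 0,"dz": 0,"claw": 0.6},{"rx": 0,"ry": 0,"rz": 0,"dx": 0,"dy": 0,"dz": 0,"claw": 0.6},{"rx": 0,"ry": 0,"rz": 0,"dx": 0,"dy": 0,"dz": 0,"claw": 0.6},{"rx": 0,"ry": 0,"rz": 0,"dx": 0,"dy": 0,"dz": 2,"claw": 0.6},{"rx": 0,"ry": 0,"rz": 0,"dx": 0,"dy": 0,"dz": 3,"claw": 0.6},{"rx": 0,"ry": 0,"rz": 0,"dx": 0,"dy": 0,"dz": 4,"claw": 0.6},{"rx": 0,"ry": 0,"rz": 0,"dx": 0,"dy": 0,"dz": 3,"claw": 0.6}])

```text
t: 15.58
eef_pos: [649.8, 186.3, 269.3]
tcp_rot: [[-0.02, 1.0, 0.002], [1.0, 0.02, 0.0], [0.0, 0.002, -1.0]]
wrist_force: [0.2, -0.5, 1.0]
grip_width: 50.9
gripper_force: 0.0
```

Emit:
step_arm(commands=[{"rx": 0,"ry": 0,"rz": 0,"dx": -1.86,"dy": -3.33,"dz": 0,"claw": 0.7},{"rx": 0,"ry": 0,"rz": 0,"dx": -1.86,"dy": -3.33,"dz": 0,"claw": 0.7},{"rx": 0,"ry": 0,"rz": 0,"dx": -1.86,"dy": -3.33,"dz": 0,"claw": 0.7},{"rx": 0,"ry": 0,"rz": 0,"dx": -1.86,"dy": -3.33,"dz": 0,"claw": 0.7},{"rx": 0,"ry": 0,"rz": 0,"dx": -1.86,"dy": -3.33,"dz": 0,"claw": 0.7},{"rx": 0,"ry": 0,"rz": 0,"dx": -1.86,"dy": -3.33,"dz": 0,"claw": 0.7},{"rx": 0,"ry": 0,"rz": 0,"dx": -1.86,"dy": -3.33,"dz": 0,"claw": 0.7},{"rx": 0,"ry": 0,"rz": 0,"dx": -1.86,"dy": -3.33,"dz": 0,"claw": 0.7}])

```text
t: 16.25
eef_pos: [499.7, -81.5, 266.8]
tcp_rot: [[-0.02, 1.0, 0.001], [1.0, 0.02, -0.0], [-0.0, 0.001, -1.0]]
wrist_force: [1.4, -1.1, -0.8]
grip_width: 59.9
gripper_force: 0.0
```

```bash
python3 - <<'E'
from h import *
e=telemetry.sense();print(e['eef_pos'])
t=snap('top','top7.png');s=snap('scene','scene7.png')
for p in pots(t):print(p)
E
```

```text
[499.70290482 -81.47501302 266.84299203]
([365.1, 206.0], 258, [625.0, -185.0])
([409.8, 205.6], 174, [622.0, -287.0])
([423.7, 245.2], 255, [529.0, -313.0])
([418.3, 283.4], 257, [443.0, -294.0])
([381.8, 293.0], 251, [424.0, -212.0])
```

Emit:
step_arm(commands=[{"rx": 0,"ry": 0,"rz": 0,"dx": -1.8,"dy": -3.31,"dz": 0,"claw": 0.7},{"rx": 0,"ry": 0,"rz": 0,"dx": -1.8,"dy": -3.31,"dz": 0,"claw": 0.7},{"rx": 0,"ry": 0,"rz": 0,"dx": -1.8,"dy": -3.31,"dz": -1,"claw": 0.7},{"rx": 0,"ry": 0,"rz": 0,"dx": -1.8,"dy": -3.31,"dz": -3,"claw": 0.7},{"rx": 0,"ry": 0,"rz": 0,"dx": 0,"dy": 0,"dz": -4,"claw": 0.7},{"rx": 0,"ry": 0,"rz": 0,"dx": 0,"dy": 0,"dz": -4,"claw": 0.7},{"rx": 0,"ry": 0,"rz": 0,"dx": 0,"dy": 0,"dz": -4,"claw": 0.7},{"rx": 0,"ry": 0,"rz": 0,"dx": 0,"dy": 0,"dz": -3,"claw": 0.7}])

```text
t: 17.02
eef_pos: [430.9, -207.8, 78.3]
tcp_rot: [[-0.019, 1.0, -0.0], [1.0, 0.019, 0.0], [0.0, -0.0, -1.0]]
wrist_force: [1.3, -0.4, 0.4]
grip_width: 59.5
gripper_force: 0.0
```

Emit:
step_arm(commands=[{"rx": 0,"ry": 0,"rz": 0,"dx": 0,"dy": 0,"dz": 0,"claw": 0.7},{"rx": 0,"ry": 0,"rz": 0,"dx": 0,"dy": 0,"dz": 0,"claw": 0.7}])

```text
t: 17.18
eef_pos: [431.3, -207.8, 80.2]
tcp_rot: [[-0.02, 1.0, -0.002], [1.0, 0.02, 0.001], [0.002, -0.002, -1.0]]
wrist_force: [0.3, 0.2, 0.5]
grip_width: 59.8
gripper_force: 0.0
```

Emit:
step_arm(commands=[{"rx": 0,"ry": 0,"rz": 0,"dx": -0.4,"dy": -0.6,"dz": -2.5,"claw": 0.7},{"rx": 0,"ry": 0,"rz": 0,"dx": 0,"dy": 0,"dz": -2.5,"claw": 0.7},{"rx": 0,"ry": 0,"rz": 0,"dx": 0,"dy": 0,"dz": -2.3,"claw": 0.7},{"rx": 0,"ry": 0,"rz": 0,"dx": 0,"dy": 0,"dz": 0,"claw": 0.7},{"rx": 0,"ry": 0,"rz": 0,"dx": 0,"dy": 0,"dz": 0,"claw": 0.2},{"rx": 0,"ry": 0,"rz": 0,"dx": 0,"dy": 0,"dz": 0,"claw": 0.2},{"rx": 0,"ry": 0,"rz": 0,"dx": 0,"dy": 0,"dz": 0,"claw": 0.2},{"rx": 0,"ry": 0,"rz": 0,"dx": 0,"dy": 0,"dz": 0,"claw": 0.2}])

```text
t: 17.85
eef_pos: [428.3, -214.6, 9.8]
tcp_rot: [[-0.02, 1.0, 0.003], [1.0, 0.02, -0.002], [-0.002, 0.003, -1.0]]
wrist_force: [0.4, 1.8, 8.7]
grip_width: 34.6
gripper_force: 39.7
```

Emit:
step_arm(commands=[{"rx": 0,"ry": 0,"rz": 0,"dx": 0,"dy": 0,"dz": 0,"claw": 0.2},{"rx": 0,"ry": 0,"rz": 0,"dx": 0,"dy": 0,"dz": 2,"claw": 0.2},{"rx": 0,"ry": 0,"rz": 0,"dx": 0,"dy": 0,"dz": 0,"claw": 0.2}])

```text
t: 18.1
eef_pos: [428.5, -214.8, 31.0]
tcp_rot: [[-0.02, 1.0, 0.004], [1.0, 0.02, -0.003], [-0.003, 0.004, -1.0]]
wrist_force: [0.4, 0.6, -0.0]
grip_width: 34.5
gripper_force: 40.1
```

Emit:
step_arm(commands=[{"rx": 0,"ry": 0,"rz": 0,"dx": 0,"dy": 0,"dz": 4,"claw": 0.2},{"rx": 0,"ry": 0,"rz": 0,"dx": 0,"dy": 0,"dz": 4,"claw": 0.2},{"rx": 0,"ry": 0,"rz": 0,"dx": 0,"dy": 0,"dz": 4,"claw": 0.2},{"rx": 0,"ry": 0,"rz": 0,"dx": 0,"dy": 0,"dz": 4,"claw": 0.2},{"rx": 0,"ry": 0,"rz": 0,"dx": 0,"dy": 0,"dz": 4,"claw": 0.2},{"rx": 0,"ry": 0,"rz": 0,"dx": 0,"dy": 0,"dz": 4,"claw": 0.2},{"rx": 0,"ry": 0,"rz": 0,"dx": 2.0,"dy": 3.25,"dz": 0,"claw": 0.2},{"rx": 0,"ry": 0,"rz": 0,"dx": 2.0,"dy": 3.25,"dz": 0,"claw": 0.2}])

```text
t: 18.77
eef_pos: [467.7, -149.6, 271.3]
tcp_rot: [[-0.016, 1.0, 0.007], [1.0, 0.016, -0.003], [-0.003, 0.007, -1.0]]
wrist_force: [1.2, -0.2, -1.1]
grip_width: 34.8
gripper_force: 40.3
```

Emit:
step_arm(commands=[{"rx": 0,"ry": 0,"rz": 0,"dx": 2.0,"dy": 3.25,"dz": 0,"claw": 0.2},{"rx": 0,"ry": 0,"rz": 0,"dx": 2.0,"dy": 3.25,"dz": 0,"claw": 0.2},{"rx": 0,"ry": 0,"rz": 0,"dx": 2.0,"dy": 3.25,"dz": 0,"claw": 0.2},{"rx": 0,"ry": 0,"rz": 0,"dx": 2.0,"dy": 3.25,"dz": 0,"claw": 0.2},{"rx": 0,"ry": 0,"rz": 0,"dx": 2.0,"dy": 3.25,"dz": 0,"claw": 0.2},{"rx": 0,"ry": 0,"rz": 0,"dx": 2.0,"dy": 3.25,"dz": 0,"claw": 0.2},{"rx": 0,"ry": 0,"rz": 0,"dx": 2.0,"dy": 3.25,"dz": 0,"claw": 0.2},{"rx": 0,"ry": 0,"rz": 0,"dx": 0,"dy": 0,"dz": 0,"claw": 0.2}])

```text
t: 19.43
eef_pos: [609.2, 83.3, 268.3]
tcp_rot: [[-0.023, 1.0, 0.002], [1.0, 0.023, 0.001], [0.001, 0.003, -1.0]]
wrist_force: [-0.1, -0.0, -1.3]
grip_width: 34.8
gripper_force: 40.3
```

Emit:
step_arm(commands=[{"rx": 0,"ry": 0,"rz": 0,"dx": 2.05,"dy": 2.95,"dz": 0,"claw": 0.2},{"rx": 0,"ry": 0,"rz": 0,"dx": 2.05,"dy": 2.95,"dz": 0,"claw": 0.2},{"rx": 0,"ry": 0,"rz": 0,"dx": 0,"dy": 0,"dz": -2,"claw": 0.2},{"rx": 0,"ry": 0,"rz": 0,"dx": 0,"dy": 0,"dz": -3,"claw": 0.2},{"rx": 0,"ry": 0,"rz": 0,"dx": 0,"dy": 0,"dz": 0,"claw": 0.2}])

```text
t: 19.85
eef_pos: [646.2, 137.5, 213.4]
tcp_rot: [[-0.02, 1.0, -0.006], [1.0, 0.02, -0.001], [-0.001, -0.006, -1.0]]
wrist_force: [-0.6, -0.9, -1.5]
grip_width: 34.7
gripper_force: 40.4
```

Emit:
step_arm(commands=[{"rx": 0,"ry": 0,"rz": 0,"dx": 0,"dy": 0,"dz": -3,"claw": 0.2},{"rx": 0,"ry": 0,"rz": 0,"dx": 0,"dy": 0,"dz": -2,"claw": 0.2},{"rx": 0,"ry": 0,"rz": 0,"dx": 0,"dy": 0,"dz": -1,"claw": 0.2},{"rx": 0,"ry": 0,"rz": 0,"dx": 0,"dy": 0,"dz": 0,"claw": 0.2},{"rx": 0,"ry": 0,"rz": 0,"dx": 0,"dy": 0,"dz": 0,"claw": 0.2}])

```text
t: 20.27
eef_pos: [648.7, 137.1, 159.0]
tcp_rot: [[-0.019, 1.0, 0.001], [1.0, 0.019, 0.0], [0.0, 0.001, -1.0]]
wrist_force: [0.5, -0.1, 0.0]
grip_width: 34.8
gripper_force: 40.4
```

Emit:
step_arm(commands=[{"rx": 0,"ry": 0,"rz": 0,"dx": 0.1,"dy": 0.4,"dz": -0.4,"claw": 0.2},{"rx": 0,"ry": 0,"rz": 0,"dx": 0,"dy": 0,"dz": -0.4,"claw": 0.2},{"rx": 0,"ry": 0,"rz": 0,"dx": 0,"dy": 0,"dz": 0,"claw": 0.2}])

```text
t: 20.52
eef_pos: [649.6, 141.6, 150.0]
tcp_rot: [[-0.02, 1.0, 0.001], [1.0, 0.02, 0.0], [0.0, 0.001, -1.0]]
wrist_force: [-0.1, 0.2, -0.3]
grip_width: 35.0
gripper_force: 40.5
```

Release, rise, and move towards D (446,-297).

Emit:
step_arm(commands=[{"rx": 0,"ry": 0,"rz": 0,"dx": 0,"dy": 0,"dz": -0.1,"claw": 0.2},{"rx": 0,"ry": 0,"rz": 0,"dx": 0,"dy": 0,"dz": 0,"claw": 0.6},{"rx": 0,"ry": 0,"rz": 0,"dx": 0,"dy": 0,"dz": 0,"claw": 0.6},{"rx": 0,"ry": 0,"rz": 0,"dx": 0,"dy": 0,"dz": 0,"claw": 0.6},{"rx": 0,"ry": 0,"rz": 0,"dx": 0,"dy": 0,"dz": 2,"claw": 0.6},{"rx": 0,"ry": 0,"rz": 0,"dx": 0,"dy": 0,"dz": 3,"claw": 0.6},{"rx": 0,"ry": 0,"rz": 0,"dx": 0,"dy": 0,"dz": 4,"claw": 0.6},{"rx": 0,"ry": 0,"rz": 0,"dx": 0,"dy": 0,"dz": 3,"claw": 0.6}])

```text
t: 21.18
eef_pos: [649.4, 141.3, 271.1]
tcp_rot: [[-0.02, 1.0, 0.001], [1.0, 0.02, 0.0], [0.0, 0.001, -1.0]]
wrist_force: [0.5, -0.3, 0.4]
grip_width: 51.0
gripper_force: 0.0
```

Emit:
step_arm(commands=[{"rx": 0,"ry": 0,"rz": 0,"dx": -1.5,"dy": -3.3,"dz": 0,"claw": 0.7},{"rx": 0,"ry": 0,"rz": 0,"dx": -1.5,"dy": -3.3,"dz": 0,"claw": 0.7},{"rx": 0,"ry": 0,"rz": 0,"dx": -1.5,"dy": -3.3,"dz": 0,"claw": 0.7},{"rx": 0,"ry": 0,"rz": 0,"dx": -1.5,"dy": -3.3,"dz": 0,"claw": 0.7},{"rx": 0,"ry": 0,"rz": 0,"dx": -1.5,"dy": -3.3,"dz": 0,"claw": 0.7},{"rx": 0,"ry": 0,"rz": 0,"dx": -1.5,"dy": -3.3,"dz": 0,"claw": 0.7},{"rx": 0,"ry": 0,"rz": 0,"dx": -1.5,"dy": -3.3,"dz": 0,"claw": 0.7},{"rx": 0,"ry": 0,"rz": 0,"dx": -1.5,"dy": -3.3,"dz": 0,"claw": 0.7}])

```text
t: 21.85
eef_pos: [528.2, -124.1, 268.7]
tcp_rot: [[-0.02, 1.0, 0.0], [1.0, 0.02, -0.0], [-0.0, 0.0, -1.0]]
wrist_force: [0.6, -0.8, 0.9]
grip_width: 59.6
gripper_force: 0.0
```

```bash
python3 - <<'E'
from h import *
e=telemetry.sense();print(e['eef_pos'])
t=snap('top','top8.png');s=snap('scene','scene8.png')
for p in pots(t):print(p)
cv2.imwrite('pics/c8.png',cv2.resize(s['img'][180:400,290:530,::-1],None,fx=2.5,fy=2.5,interpolation=cv2.INTER_CUBIC))
E
```

```text
[ 528.21042044 -124.07744944  268.66581624]
([309.8, 151.5], 116, [762.0, -62.0])
([362.6, 155.5], 150, [747.0, -185.0])
([396.2, 181.2], 298, [682.0, -260.0])
([409.9, 205.6], 172, [622.0, -288.0])
([423.7, 245.1], 257, [529.0, -313.0])
([418.2, 283.3], 257, [443.0, -294.0])
```

View pics/c8.png

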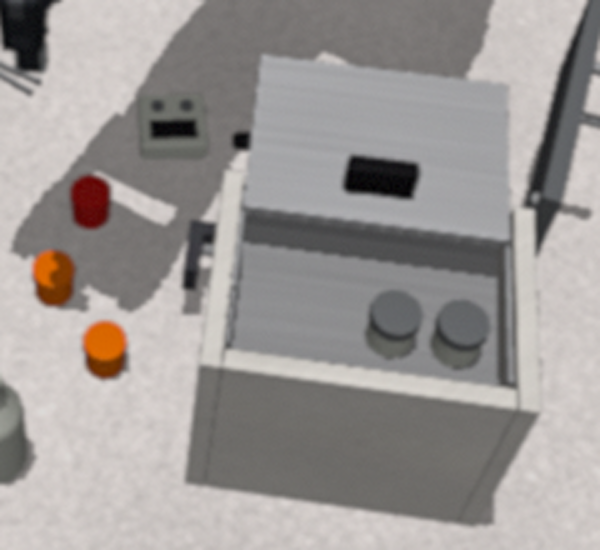

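Both pots stand upright in the compartment at (395,315) and (462,327). On to D.

Emit:
step_arm(commands=[{"rx": 0,"ry": 0,"rz": 0,"dx": -1.64,"dy": -3.46,"dz": 0,"claw": 0.7},{"rx": 0,"ry": 0,"rz": 0,"dx": -1.64,"dy": -3.46,"dz": 0,"claw": 0.7},{"rx": 0,"ry": 0,"rz": 0,"dx": -1.64,"dy": -3.46,"dz": 0,"claw": 0.7},{"rx": 0,"ry": 0,"rz": 0,"dx": -1.64,"dy": -3.46,"dz": 0,"claw": 0.7},{"rx": 0,"ry": 0,"rz": 0,"dx": -1.64,"dy": -3.46,"dz": 0,"claw": 0.7},{"rx": 0,"ry": 0,"rz": 0,"dx": 0,"dy": 0,"dz": -3,"claw": 0.7},{"rx": 0,"ry": 0,"rz": 0,"dx": 0,"dy": 0,"dz": -4,"claw": 0.7},{"rx": 0,"ry": 0,"rz": 0,"dx": 0,"dy": 0,"dz": -4,"claw": 0.7}])

```text
t: 22.62
eef_pos: [447.3, -296.3, 158.0]
tcp_rot: [[-0.018, 1.0, 0.002], [1.0, 0.018, -0.002], [-0.002, 0.002, -1.0]]
wrist_force: [1.1, -1.3, -0.4]
grip_width: 59.8
gripper_force: 0.0
```

Emit:
step_arm(commands=[{"rx": 0,"ry": 0,"rz": 0,"dx": 0,"dy": 0,"dz": -4,"claw": 0.7},{"rx": 0,"ry": 0,"rz": 0,"dx": 0,"dy": 0,"dz": -3,"claw": 0.7},{"rx": 0,"ry": 0,"rz": 0,"dx": 0,"dy": 0,"dz": 0,"claw": 0.7},{"rx": 0,"ry": 0,"rz": 0,"dx": 0,"dy": 0,"dz": 0,"claw": 0.7}])

```text
t: 22.95
eef_pos: [447.3, -295.3, 88.1]
tcp_rot: [[-0.02, 1.0, -0.002], [1.0, 0.02, 0.002], [0.002, -0.002, -1.0]]
wrist_force: [-0.5, 0.2, 0.7]
grip_width: 59.8
gripper_force: 0.0
```

Emit:
step_arm(commands=[{"rx": 0,"ry": 0,"rz": 0,"dx": 0,"dy": -0.1,"dz": -3,"claw": 0.7},{"rx": 0,"ry": 0,"rz": 0,"dx": 0,"dy": 0,"dz": -3,"claw": 0.7},{"rx": 0,"ry": 0,"rz": 0,"dx": 0,"dy": 0,"dz": -2.2,"claw": 0.7},{"rx": 0,"ry": 0,"rz": 0,"dx": 0,"dy": 0,"dz": 0,"claw": 0.7},{"rx": 0,"ry": 0,"rz": 0,"dx": 0,"dy": 0,"dz": 0,"claw": 0.2},{"rx": 0,"ry": 0,"rz": 0,"dx": 0,"dy": 0,"dz": 0,"claw": 0.2},{"rx": 0,"ry": 0,"rz": 0,"dx": 0,"dy": 0,"dz": 0,"claw": 0.2},{"rx": 0,"ry": 0,"rz": 0,"dx": 0,"dy": 0,"dz": 0,"claw": 0.2}])

```text
t: 23.62
eef_pos: [448.3, -297.4, 9.1]
tcp_rot: [[-0.02, 1.0, 0.003], [1.0, 0.02, -0.003], [-0.003, 0.003, -1.0]]
wrist_force: [-0.2, 0.8, 9.4]
grip_width: 34.3
gripper_force: 40.1
```

Emit:
step_arm(commands=[{"rx": 0,"ry": 0,"rz": 0,"dx": 0,"dy": 0,"dz": 0,"claw": 0.2},{"rx": 0,"ry": 0,"rz": 0,"dx": 0,"dy": 0,"dz": 2,"claw": 0.2},{"rx": 0,"ry": 0,"rz": 0,"dx": 0,"dy": 0,"dz": 0,"claw": 0.2}])

```text
t: 23.87
eef_pos: [448.5, -297.6, 30.3]
tcp_rot: [[-0.02, 1.0, 0.004], [1.0, 0.02, -0.003], [-0.003, 0.004, -1.0]]
wrist_force: [0.8, -0.8, 0.6]
grip_width: 34.9
gripper_force: 40.1
```

Emit:
step_arm(commands=[{"rx": 0,"ry": 0,"rz": 0,"dx": 0,"dy": 0,"dz": 4,"claw": 0.2},{"rx": 0,"ry": 0,"rz": 0,"dx": 0,"dy": 0,"dz": 4,"claw": 0.2},{"rx": 0,"ry": 0,"rz": 0,"dx": 0,"dy": 0,"dz": 4,"claw": 0.2},{"rx": 0,"ry": 0,"rz": 0,"dx": 0,"dy": 0,"dz": 4,"claw": 0.2},{"rx": 0,"ry": 0,"rz": 0,"dx": 0,"dy": 0,"dz": 4,"claw": 0.2},{"rx": 0,"ry": 0,"rz": 0,"dx": 0,"dy": 0,"dz": 4,"claw": 0.2},{"rx": 0,"ry": 0,"rz": 0,"dx": 1.68,"dy": 3.29,"dz": 0,"claw": 0.2},{"rx": 0,"ry": 0,"rz": 0,"dx": 1.68,"dy": 3.29,"dz": 0,"claw": 0.2}])

```text
t: 24.53
eef_pos: [481.2, -231.4, 270.2]
tcp_rot: [[-0.016, 1.0, 0.006], [1.0, 0.016, -0.004], [-0.004, 0.006, -1.0]]
wrist_force: [-0.0, 0.3, -2.0]
grip_width: 35.0
gripper_force: 40.3
```

Emit:
step_arm(commands=[{"rx": 0,"ry": 0,"rz": 0,"dx": 1.68,"dy": 3.29,"dz": 0,"claw": 0.2},{"rx": 0,"ry": 0,"rz": 0,"dx": 1.68,"dy": 3.29,"dz": 0,"claw": 0.2},{"rx": 0,"ry": 0,"rz": 0,"dx": 1.68,"dy": 3.29,"dz": 0,"claw": 0.2},{"rx": 0,"ry": 0,"rz": 0,"dx": 1.68,"dy": 3.29,"dz": 0,"claw": 0.2},{"rx": 0,"ry": 0,"rz": 0,"dx": 1.68,"dy": 3.29,"dz": 0,"claw": 0.2},{"rx": 0,"ry": 0,"rz": 0,"dx": 1.68,"dy": 3.29,"dz": 0,"claw": 0.2},{"rx": 0,"ry": 0,"rz": 0,"dx": 1.68,"dy": 3.29,"dz": 0,"claw": 0.2},{"rx": 0,"ry": 0,"rz": 0,"dx": 1.68,"dy": 3.29,"dz": 0,"claw": 0.2}])

```text
t: 25.2
eef_pos: [615.7, 34.2, 267.8]
tcp_rot: [[-0.02, 1.0, 0.002], [1.0, 0.02, -0.0], [-0.0, 0.002, -1.0]]
wrist_force: [0.1, -0.3, -0.5]
grip_width: 34.7
gripper_force: 40.3
```

Emit:
step_arm(commands=[{"rx": 0,"ry": 0,"rz": 0,"dx": 1.68,"dy": 3.29,"dz": 0,"claw": 0.2},{"rx": 0,"ry": 0,"rz": 0,"dx": 1.68,"dy": 3.29,"dz": 0,"claw": 0.2},{"rx": 0,"ry": 0,"rz": 0,"dx": 0,"dy": 0,"dz": 0,"claw": 0.2},{"rx": 0,"ry": 0,"rz": 0,"dx": 0,"dy": 0,"dz": 0,"claw": 0.2}])

```text
t: 25.53
eef_pos: [648.9, 99.9, 267.0]
tcp_rot: [[-0.022, 1.0, 0.001], [1.0, 0.022, 0.0], [-0.0, 0.001, -1.0]]
wrist_force: [0.5, -0.6, -0.3]
grip_width: 34.9
gripper_force: 40.3
```

Emit:
step_arm(commands=[{"rx": 0,"ry": 0,"rz": 0,"dx": 0.1,"dy": -0.2,"dz": -3,"claw": 0.2},{"rx": 0,"ry": 0,"rz": 0,"dx": 0,"dy": 0,"dz": -3,"claw": 0.2},{"rx": 0,"ry": 0,"rz": 0,"dx": 0,"dy": 0,"dz": -3,"claw": 0.2},{"rx": 0,"ry": 0,"rz": 0,"dx": 0,"dy": 0,"dz": -1.8,"claw": 0.2},{"rx": 0,"ry": 0,"rz": 0,"dx": 0,"dy": 0,"dz": 0,"claw": 0.2},{"rx": 0,"ry": 0,"rz": 0,"dx": 0,"dy": 0,"dz": 0,"claw": 0.2}])

```text
t: 26.03
eef_pos: [649.6, 95.2, 159.0]
tcp_rot: [[-0.019, 1.0, -0.0], [1.0, 0.019, -0.0], [-0.0, -0.0, -1.0]]
wrist_force: [-0.2, -0.2, -0.7]
grip_width: 34.8
gripper_force: 40.3
```

Emit:
step_arm(commands=[{"rx": 0,"ry": 0,"rz": 0,"dx": 0,"dy": 0.1,"dz": -0.5,"claw": 0.2},{"rx": 0,"ry": 0,"rz": 0,"dx": 0,"dy": 0,"dz": -0.4,"claw": 0.2},{"rx": 0,"ry": 0,"rz": 0,"dx": 0,"dy": 0,"dz": 0,"claw": 0.2}])

```text
t: 26.28
eef_pos: [649.9, 97.0, 150.1]
tcp_rot: [[-0.02, 1.0, 0.001], [1.0, 0.02, 0.0], [0.0, 0.001, -1.0]]
wrist_force: [-0.4, -1.0, -0.2]
grip_width: 34.6
gripper_force: 40.3
```

Emit:
step_arm(commands=[{"rx": 0,"ry": 0,"rz": 0,"dx": 0,"dy": 0,"dz": -0.05,"claw": 0.2},{"rx": 0,"ry": 0,"rz": 0,"dx": 0,"dy": 0,"dz": 0,"claw": 0.6},{"rx": 0,"ry": 0,"rz": 0,"dx": 0,"dy": 0,"dz": 0,"claw": 0.6},{"rx": 0,"ry": 0,"rz": 0,"dx": 0,"dy": 0,"dz": 0,"claw": 0.6},{"rx": 0,"ry": 0,"rz": 0,"dx": 0,"dy": 0,"dz": 2,"claw": 0.6},{"rx": 0,"ry": 0,"rz": 0,"dx": 0,"dy": 0,"dz": 3,"claw": 0.6},{"rx": 0,"ry": 0,"rz": 0,"dx": 0,"dy": 0,"dz": 4,"claw": 0.6},{"rx": 0,"ry": 0,"rz": 0,"dx": 0,"dy": 0,"dz": 3,"claw": 0.6}])

```text
t: 26.95
eef_pos: [650.0, 97.2, 271.8]
tcp_rot: [[-0.02, 1.0, 0.001], [1.0, 0.02, 0.0], [0.0, 0.001, -1.0]]
wrist_force: [0.9, 0.5, 0.1]
grip_width: 51.2
gripper_force: 0.0
```

Emit:
step_arm(commands=[{"rx": 0,"ry": 0,"rz": 0,"dx": -1.0,"dy": -3.5,"dz": 0,"claw": 0.7},{"rx": 0,"ry": 0,"rz": 0,"dx": -1.0,"dy": -3.5,"dz": 0,"claw": 0.7},{"rx": 0,"ry": 0,"rz": 0,"dx": -1.0,"dy": -3.5,"dz": 0,"claw": 0.7},{"rx": 0,"ry": 0,"rz": 0,"dx": -1.0,"dy": -3.5,"dz": 0,"claw": 0.7},{"rx": 0,"ry": 0,"rz": 0,"dx": -1.0,"dy": -3.5,"dz": 0,"claw": 0.7},{"rx": 0,"ry": 0,"rz": 0,"dx": -1.0,"dy": -3.5,"dz": 0,"claw": 0.7},{"rx": 0,"ry": 0,"rz": 0,"dx": -1.0,"dy": -3.5,"dz": 0,"claw": 0.7},{"rx": 0,"ry": 0,"rz": 0,"dx": -1.0,"dy": -3.5,"dz": 0,"claw": 0.7}])

```text
t: 27.62
eef_pos: [569.1, -184.4, 269.4]
tcp_rot: [[-0.02, 1.0, 0.001], [1.0, 0.02, -0.0], [-0.0, 0.001, -1.0]]
wrist_force: [0.7, -0.2, -0.7]
grip_width: 59.8
gripper_force: 0.0
```

```bash
python3 - <<'E'
from h import *
e=telemetry.sense();print(e['eef_pos'])
t=snap('top','top9.png');s=snap('scene','scene9.png')
for p in pots(t):print(p)
E
```

```text
[ 569.13911564 -184.44208636  269.36791214]
([442.9, 157.2], 122, [736.0, -373.0])
([423.9, 245.2], 247, [528.0, -313.0])
```

Emit:
step_arm(commands=[{"rx": 0,"ry": 0,"rz": 0,"dx": -0.93,"dy": -3.28,"dz": 0,"claw": 0.7},{"rx": 0,"ry": 0,"rz": 0,"dx": -0.93,"dy": -3.28,"dz": 0,"claw": 0.7},{"rx": 0,"ry": 0,"rz": 0,"dx": -0.93,"dy": -3.28,"dz": 0,"claw": 0.7},{"rx": 0,"ry": 0,"rz": 0,"dx": -0.93,"dy": -3.28,"dz": 0,"claw": 0.7},{"rx": 0,"ry": 0,"rz": 0,"dx": 0,"dy": 0,"dz": 0,"claw": 0.7},{"rx": 0,"ry": 0,"rz": 0,"dx": 0,"dy": 0,"dz": -3,"claw": 0.7},{"rx": 0,"ry": 0,"rz": 0,"dx": 0,"dy": 0,"dz": -4,"claw": 0.7},{"rx": 0,"ry": 0,"rz": 0,"dx": 0,"dy": 0,"dz": -4,"claw": 0.7}])

```text
t: 28.38
eef_pos: [533.1, -313.9, 158.8]
tcp_rot: [[-0.019, 1.0, 0.002], [1.0, 0.019, -0.002], [-0.002, 0.002, -1.0]]
wrist_force: [0.3, -1.0, -1.2]
grip_width: 59.6
gripper_force: 0.0
```

Emit:
step_arm(commands=[{"rx": 0,"ry": 0,"rz": 0,"dx": 0,"dy": 0,"dz": -4,"claw": 0.7},{"rx": 0,"ry": 0,"rz": 0,"dx": 0,"dy": 0,"dz": -3,"claw": 0.7},{"rx": 0,"ry": 0,"rz": 0,"dx": 0,"dy": 0,"dz": 0,"claw": 0.7},{"rx": 0,"ry": 0,"rz": 0,"dx": 0,"dy": 0,"dz": 0,"claw": 0.7}])

```text
t: 28.72
eef_pos: [532.8, -313.4, 88.6]
tcp_rot: [[-0.02, 1.0, -0.002], [1.0, 0.02, 0.001], [0.001, -0.002, -1.0]]
wrist_force: [0.0, 0.0, 1.5]
grip_width: 60.0
gripper_force: 0.0
```

Emit:
step_arm(commands=[{"rx": 0,"ry": 0,"rz": 0,"dx": 0,"dy": -0.1,"dz": -3,"claw": 0.7},{"rx": 0,"ry": 0,"rz": 0,"dx": 0,"dy": 0,"dz": -3,"claw": 0.7},{"rx": 0,"ry": 0,"rz": 0,"dx": 0,"dy": 0,"dz": -2.2,"claw": 0.7},{"rx": 0,"ry": 0,"rz": 0,"dx": 0,"dy": 0,"dz": 0,"claw": 0.7},{"rx": 0,"ry": 0,"rz": 0,"dx": 0,"dy": 0,"dz": 0,"claw": 0.2},{"rx": 0,"ry": 0,"rz": 0,"dx": 0,"dy": 0,"dz": 0,"claw": 0.2},{"rx": 0,"ry": 0,"rz": 0,"dx": 0,"dy": 0,"dz": 0,"claw": 0.2},{"rx": 0,"ry": 0,"rz": 0,"dx": 0,"dy": 0,"dz": 0,"claw": 0.2}])

```text
t: 29.38
eef_pos: [533.9, -315.8, 10.0]
tcp_rot: [[-0.02, 1.0, 0.004], [1.0, 0.02, -0.003], [-0.003, 0.004, -1.0]]
wrist_force: [-0.3, 0.5, 9.1]
grip_width: 34.9
gripper_force: 40.1
```

Emit:
step_arm(commands=[{"rx": 0,"ry": 0,"rz": 0,"dx": 0,"dy": 0,"dz": 0,"claw": 0.2},{"rx": 0,"ry": 0,"rz": 0,"dx": 0,"dy": 0,"dz": 2,"claw": 0.2},{"rx": 0,"ry": 0,"rz": 0,"dx": 0,"dy": 0,"dz": 0,"claw": 0.2}])

```text
t: 29.63
eef_pos: [534.2, -316.1, 31.3]
tcp_rot: [[-0.02, 1.0, 0.005], [1.0, 0.02, -0.003], [-0.004, 0.005, -1.0]]
wrist_force: [0.7, -0.3, -0.3]
grip_width: 34.7
gripper_force: 40.1
```

Emit:
step_arm(commands=[{"rx": 0,"ry": 0,"rz": 0,"dx": 0,"dy": 0,"dz": 4,"claw": 0.2},{"rx": 0,"ry": 0,"rz": 0,"dx": 0,"dy": 0,"dz": 4,"claw": 0.2},{"rx": 0,"ry": 0,"rz": 0,"dx": 0,"dy": 0,"dz": 4,"claw": 0.2},{"rx": 0,"ry": 0,"rz": 0,"dx": 0,"dy": 0,"dz": 4,"claw": 0.2},{"rx": 0,"ry": 0,"rz": 0,"dx": 0,"dy": 0,"dz": 4,"claw": 0.2},{"rx": 0,"ry": 0,"rz": 0,"dx": 0,"dy": 0,"dz": 4,"claw": 0.2},{"rx": 0,"ry": 0,"rz": 0,"dx": 1.17,"dy": 3.7,"dz": 0,"claw": 0.2},{"rx": 0,"ry": 0,"rz": 0,"dx": 1.17,"dy": 3.7,"dz": 0,"claw": 0.2}])

```text
t: 30.3
eef_pos: [556.4, -241.8, 270.9]
tcp_rot: [[-0.016, 1.0, 0.006], [1.0, 0.016, -0.003], [-0.004, 0.006, -1.0]]
wrist_force: [1.9, 0.7, -2.3]
grip_width: 34.5
gripper_force: 40.3
```

Emit:
step_arm(commands=[{"rx": 0,"ry": 0,"rz": 0,"dx": 1.17,"dy": 3.7,"dz": 0,"claw": 0.2},{"rx": 0,"ry": 0,"rz": 0,"dx": 1.17,"dy": 3.7,"dz": 0,"claw": 0.2},{"rx": 0,"ry": 0,"rz": 0,"dx": 1.17,"dy": 3.7,"dz": 0,"claw": 0.2},{"rx": 0,"ry": 0,"rz": 0,"dx": 1.17,"dy": 3.7,"dz": 0,"claw": 0.2},{"rx": 0,"ry": 0,"rz": 0,"dx": 1.17,"dy": 3.7,"dz": 0,"claw": 0.2},{"rx": 0,"ry": 0,"rz": 0,"dx": 1.17,"dy": 3.7,"dz": 0,"claw": 0.2},{"rx": 0,"ry": 0,"rz": 0,"dx": 1.17,"dy": 3.7,"dz": 0,"claw": 0.2},{"rx": 0,"ry": 0,"rz": 0,"dx": 1.17,"dy": 3.7,"dz": 0,"claw": 0.2}])

```text
t: 30.97
eef_pos: [649.9, 57.0, 268.3]
tcp_rot: [[-0.02, 1.0, 0.002], [1.0, 0.02, -0.0], [-0.0, 0.002, -1.0]]
wrist_force: [0.6, -0.3, -0.5]
grip_width: 34.7
gripper_force: 40.3
```

Emit:
step_arm(commands=[{"rx": 0,"ry": 0,"rz": 0,"dx": 0,"dy": 0,"dz": 0,"claw": 0.2},{"rx": 0,"ry": 0,"rz": 0,"dx": 0,"dy": 0,"dz": 0,"claw": 0.2}])

```text
t: 31.13
eef_pos: [649.7, 56.9, 267.7]
tcp_rot: [[-0.023, 1.0, 0.001], [1.0, 0.023, -0.0], [-0.0, 0.001, -1.0]]
wrist_force: [0.1, 0.1, -0.7]
grip_width: 35.0
gripper_force: 40.3
```

Emit:
step_arm(commands=[{"rx": 0,"ry": 0,"rz": 0,"dx": 0,"dy": -0.1,"dz": -3,"claw": 0.2},{"rx": 0,"ry": 0,"rz": 0,"dx": 0,"dy": 0,"dz": -3,"claw": 0.2},{"rx": 0,"ry": 0,"rz": 0,"dx": 0,"dy": 0,"dz": -3,"claw": 0.2},{"rx": 0,"ry": 0,"rz": 0,"dx": 0,"dy": 0,"dz": -1.8,"claw": 0.2},{"rx": 0,"ry": 0,"rz": 0,"dx": 0,"dy": 0,"dz": 0,"claw": 0.2},{"rx": 0,"ry": 0,"rz": 0,"dx": 0,"dy": 0,"dz": 0,"claw": 0.2}])

```text
t: 31.63
eef_pos: [649.6, 52.8, 159.4]
tcp_rot: [[-0.018, 1.0, -0.0], [1.0, 0.018, -0.0], [-0.0, -0.0, -1.0]]
wrist_force: [0.3, 0.2, -0.3]
grip_width: 34.6
gripper_force: 40.3
```

Emit:
step_arm(commands=[{"rx": 0,"ry": 0,"rz": 0,"dx": 0,"dy": 0,"dz": -0.4,"claw": 0.2},{"rx": 0,"ry": 0,"rz": 0,"dx": 0,"dy": 0,"dz": -0.5,"claw": 0.2},{"rx": 0,"ry": 0,"rz": 0,"dx": 0,"dy": 0,"dz": 0,"claw": 0.2}])

```text
t: 31.88
eef_pos: [649.7, 53.7, 150.4]
tcp_rot: [[-0.019, 1.0, 0.001], [1.0, 0.019, -0.0], [-0.0, 0.001, -1.0]]
wrist_force: [-0.3, 1.2, -0.5]
grip_width: 34.7
gripper_force: 40.3
```

Emit:
step_arm(commands=[{"rx": 0,"ry": 0,"rz": 0,"dx": 0,"dy": 0,"dz": 0,"claw": 0.6},{"rx": 0,"ry": 0,"rz": 0,"dx": 0,"dy": 0,"dz": 0,"claw": 0.6},{"rx": 0,"ry": 0,"rz": 0,"dx": 0,"dy": 0,"dz": 0,"claw": 0.6},{"rx": 0,"ry": 0,"rz": 0,"dx": 0,"dy": 0,"dz": 2,"claw": 0.6},{"rx": 0,"ry": 0,"rz": 0,"dx": 0,"dy": 0,"dz": 3,"claw": 0.6},{"rx": 0,"ry": 0,"rz": 0,"dx": 0,"dy": 0,"dz": 3,"claw": 0.6},{"rx": 0,"ry": 0,"rz": 0,"dx": 0,"dy": 0,"dz": 3,"claw": 0.6}])

```text
t: 32.47
eef_pos: [649.5, 54.0, 261.5]
tcp_rot: [[-0.02, 1.0, -0.0], [1.0, 0.02, -0.0], [-0.0, -0.0, -1.0]]
wrist_force: [1.3, -0.2, 0.8]
grip_width: 50.8
gripper_force: 0.0
```

Emit:
step_arm(commands=[{"rx": 0,"ry": 0,"rz": 0,"dx": -3.0,"dy": 2.2,"dz": 0,"claw": 0.5},{"rx": 0,"ry": 0,"rz": 0,"dx": -3.0,"dy": 2.2,"dz": 0,"claw": 0.5},{"rx": 0,"ry": 0,"rz": 0,"dx": -3.0,"dy": 2.2,"dz": 0,"claw": 0.5},{"rx": 0,"ry": 0,"rz": 0,"dx": 0,"dy": 0,"dz": 0,"claw": 0.5},{"rx": 0,"ry": 0,"rz": 0,"dx": 0,"dy": 0,"dz": 0,"claw": 0.5}])

```text
t: 32.88
eef_pos: [558.8, 120.9, 261.0]
tcp_rot: [[-0.022, 1.0, 0.001], [1.0, 0.022, 0.0], [0.0, 0.001, -1.0]]
wrist_force: [0.7, -0.2, -0.1]
grip_width: 42.8
gripper_force: 0.0
```

```bash
python3 - <<'E'
from h import *
e=telemetry.sense();print(e['eef_pos'])
s=snap('scene','scene10.png')
cv2.imwrite('pics/c10.png',cv2.resize(s['img'][180:400,200:530,::-1],None,fx=2.4,fy=2.4,interpolation=cv2.INTER_CUBIC))
E
```

```text
[558.81114768 120.93847262 261.04566477]
```

View pics/c10.png

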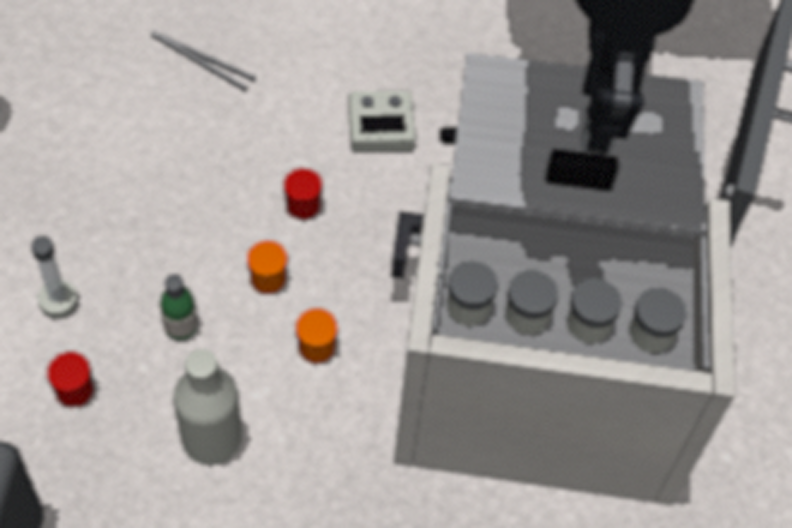

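All four pots stand in the compartment, at about (472,290), (532,300), (595,308) and (660,315), and everything else is still in place. Next I'll grip the fin and slide the cover home.

Emit:
step_arm(commands=[{"rx": 0,"ry": 0,"rz": 0,"dx": 0,"dy": 0,"dz": -2.5,"claw": 0.5},{"rx": 0,"ry": 0,"rz": 0,"dx": 0,"dy": 0,"dz": -2,"claw": 0.5},{"rx": 0,"ry": 0,"rz": 0,"dx": 0,"dy": 0,"dz": -1.6,"claw": 0.5},{"rx": 0,"ry": 0,"rz": 0,"dx": 0,"dy": 0,"dz": 0,"claw": 0.5},{"rx": 0,"ry": 0,"rz": 0,"dx": 0,"dy": 0,"dz": 0,"claw": 0},{"rx": 0,"ry": 0,"rz": 0,"dx": 0,"dy": 0,"dz": 0,"claw": 0},{"rx": 0,"ry": 0,"rz": 0,"dx": 0,"dy": 0,"dz": 0,"claw": 0},{"rx": 0,"ry": 0,"rz": 0,"dx": 0,"dy": 0,"dz": 0,"claw": 0}])

```text
t: 33.6
eef_pos: [560.4, 119.6, 200.1]
tcp_rot: [[-0.019, 1.0, 0.002], [1.0, 0.019, -0.0], [-0.0, 0.002, -1.0]]
wrist_force: [0.5, -1.7, 2.1]
grip_width: 13.0
gripper_force: 42.7
```

Emit:
step_arm(commands=[{"rx": 0,"ry": 0,"rz": 0,"dx": 0,"dy": 0,"dz": 0,"claw": 0},{"rx": 0,"ry": 0,"rz": 0,"dx": 1.3,"dy": 0.02,"dz": 0,"claw": 0},{"rx": 0,"ry": 0,"rz": 0,"dx": 1.5,"dy": 0.02,"dz": 0,"claw": 0},{"rx": 0,"ry": 0,"rz": 0,"dx": 1.5,"dy": 0.02,"dz": 0,"claw": 0},{"rx": 0,"ry": 0,"rz": 0,"dx": 0,"dy": 0,"dz": 0,"claw": 0}])

```text
t: 34.02
eef_pos: [605.1, 120.1, 200.0]
tcp_rot: [[-0.019, 1.0, 0.003], [1.0, 0.019, -0.0], [-0.0, 0.003, -1.0]]
wrist_force: [1.5, -3.2, 8.6]
grip_width: 13.1
gripper_force: 43.7
```

Emit:
step_arm(commands=[{"rx": 0,"ry": 0,"rz": 0,"dx": 1.4,"dy": 0.02,"dz": 0,"claw": 0},{"rx": 0,"ry": 0,"rz": 0,"dx": 1.4,"dy": 0.02,"dz": 0,"claw": 0},{"rx": 0,"ry": 0,"rz": 0,"dx": 1.4,"dy": 0.02,"dz": 0,"claw": 0},{"rx": 0,"ry": 0,"rz": 0,"dx": 1.4,"dy": 0.02,"dz": 0,"claw": 0},{"rx": 0,"ry": 0,"rz": 0,"dx": 1.0,"dy": 0.02,"dz": 0,"claw": 0},{"rx": 0,"ry": 0,"rz": 0,"dx": 0.5,"dy": 0,"dz": 0,"claw": 0},{"rx": 0,"ry": 0,"rz": 0,"dx": 0,"dy": 0,"dz": 0,"claw": 0},{"rx": 0,"ry": 0,"rz": 0,"dx": 0,"dy": 0,"dz": 0,"claw": 0}])

```text
t: 34.68
eef_pos: [674.4, 120.7, 200.1]
tcp_rot: [[-0.019, 1.0, 0.002], [1.0, 0.019, -0.001], [-0.001, 0.002, -1.0]]
wrist_force: [1.0, -5.3, 3.9]
grip_width: 13.3
gripper_force: 43.0
```

Emit:
step_arm(commands=[{"rx": 0,"ry": 0,"rz": 0,"dx": 0.3,"dy": 0.1,"dz": 0,"claw": 0},{"rx": 0,"ry": 0,"rz": 0,"dx": 0,"dy": 0,"dz": 0,"claw": 0},{"rx": 0,"ry": 0,"rz": 0,"dx": 0,"dy": 0,"dz": 0,"claw": 0}])

```text
t: 34.93
eef_pos: [674.8, 120.7, 200.0]
tcp_rot: [[-0.019, 1.0, -0.004], [1.0, 0.019, -0.003], [-0.003, -0.004, -1.0]]
wrist_force: [-14.5, -11.5, 10.6]
grip_width: 12.6
gripper_force: 43.8
```

The cover is home at its stop. I'll release it and go back to the handle at (418,314).

Emit:
step_arm(commands=[{"rx": 0,"ry": 0,"rz": 0,"dx": -0.1,"dy": 0,"dz": 0,"claw": 0.5},{"rx": 0,"ry": 0,"rz": 0,"dx": 0,"dy": 0,"dz": 0,"claw": 0.5},{"rx": 0,"ry": 0,"rz": 0,"dx": 0,"dy": 0,"dz": 0,"claw": 0.5},{"rx": 0,"ry": 0,"rz": 0,"dx": 0,"dy": 0,"dz": 2,"claw": 0.5},{"rx": 0,"ry": 0,"rz": 0,"dx": 0,"dy": 0,"dz": 4,"claw": 0.5},{"rx": 0,"ry": 0,"rz": 0,"dx": 0,"dy": 0,"dz": 3,"claw": 0.5},{"rx": 0,"ry": 0,"rz": 0,"dx": 0,"dy": 0,"dz": 0,"claw": 0.5}])

```text
t: 35.52
eef_pos: [677.4, 123.1, 295.9]
tcp_rot: [[-0.02, 1.0, 0.01], [1.0, 0.02, 0.001], [0.001, 0.01, -1.0]]
wrist_force: [0.1, -0.2, 1.8]
grip_width: 43.0
gripper_force: 0.0
```

Emit:
step_arm(commands=[{"rx": 0,"ry": 0,"rz": -2,"dx": -2.86,"dy": 2.14,"dz": 0,"claw": 0.5},{"rx": 0,"ry": 0,"rz": -2,"dx": -2.86,"dy": 2.14,"dz": 0,"claw": 0.5},{"rx": 0,"ry": 0,"rz": -2,"dx": -2.86,"dy": 2.14,"dz": 0,"claw": 0.5},{"rx": 0,"ry": 0,"rz": -2,"dx": -2.86,"dy": 2.14,"dz": 0,"claw": 0.5},{"rx": 0,"ry": 0,"rz": -2,"dx": -2.86,"dy": 2.14,"dz": 0,"claw": 0.5},{"rx": 0,"ry": 0,"rz": -2,"dx": -2.86,"dy": 2.14,"dz": 0,"claw": 0.5},{"rx": 0,"ry": 0,"rz": -1,"dx": -2.86,"dy": 2.14,"dz": 0,"claw": 0.5},{"rx": 0,"ry": 0,"rz": 0,"dx": -2.86,"dy": 2.14,"dz": 0,"claw": 0.5}])

```text
t: 36.18
eef_pos: [445.3, 294.7, 289.1]
tcp_rot: [[0.207, 0.978, 0.0], [0.978, -0.207, 0.0], [0.001, 0.0, -1.0]]
wrist_force: [0.8, -0.2, 0.1]
grip_width: 42.7
gripper_force: 0.0
```

Emit:
step_arm(commands=[{"rx": 0,"ry": 0,"rz": 0,"dx": -2.86,"dy": 2.14,"dz": 0,"claw": 0.5},{"rx": 0,"ry": 0,"rz": 0,"dx": 0,"dy": 0,"dz": 0,"claw": 0.5},{"rx": 0,"ry": 0,"rz": 0,"dx": 0,"dy": 0,"dz": 0,"claw": 0.5}])

```text
t: 36.43
eef_pos: [417.1, 316.3, 289.3]
tcp_rot: [[0.203, 0.979, 0.001], [0.979, -0.203, 0.0], [0.001, 0.001, -1.0]]
wrist_force: [0.5, -0.7, -1.1]
grip_width: 42.5
gripper_force: 0.0
```

```bash
python3 - <<'E'
from h import *
e=telemetry.sense();print(e['eef_pos'])
s=snap('scene','scene11.png');print(pix(s,[417.5,314,190]),pix(s,[674.5,120.5,220]))
cv2.imwrite('pics/c11.png',cv2.resize(s['img'][140:360,330:570,::-1],None,fx=2.4,fy=2.4,interpolation=cv2.INTER_CUBIC))
E
```

```text
[417.11083864 316.30539275 289.34714356]
(np.float64(547.0908829123651), np.float64(210.1642079030647)) (np.float64(441.15840328722396), np.float64(302.38039734238146))
```

View pics/c11.png

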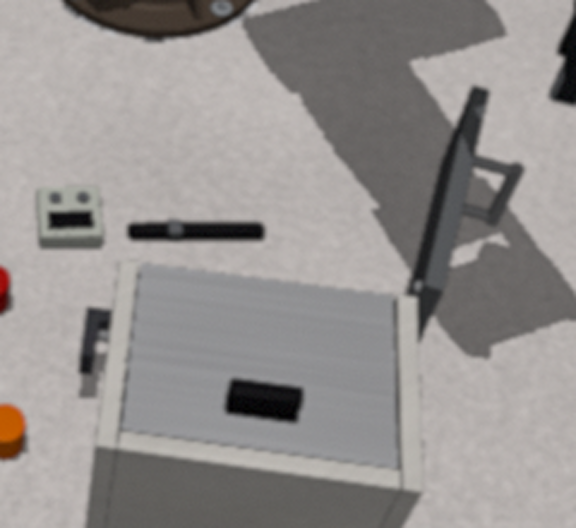

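The cover is home (fin at (264,400) in the crop, as predicted). The handle top is at (518,168), which is full-frame (546,210) and matches the prediction of (547,210). I'll descend and pinch it.

Emit:
step_arm(commands=[{"rx": 0,"ry": 0,"rz": 0,"dx": 0,"dy": -0.2,"dz": -3,"claw": 0.5},{"rx": 0,"ry": 0,"rz": 0,"dx": 0,"dy": 0,"dz": -3,"claw": 0.5},{"rx": 0,"ry": 0,"rz": 0,"dx": 0,"dy": 0,"dz": -3,"claw": 0.5},{"rx": 0,"ry": 0,"rz": 0,"dx": 0,"dy": 0,"dz": 0,"claw": 0.5},{"rx": 0,"ry": 0,"rz": 0,"dx": 0,"dy": 0,"dz": 0,"claw": 0.5}])

```text
t: 36.9
eef_pos: [418.9, 312.5, 198.5]
tcp_rot: [[0.207, 0.978, -0.002], [0.978, -0.207, -0.001], [-0.002, -0.002, -1.0]]
wrist_force: [-0.0, -0.5, 1.0]
grip_width: 42.8
gripper_force: 0.0
```

Emit:
step_arm(commands=[{"rx": 0,"ry": 0,"rz": 0,"dx": 0,"dy": 0,"dz": -2.5,"claw": 0.5},{"rx": 0,"ry": 0,"rz": 0,"dx": 0,"dy": 0,"dz": -2.5,"claw": 0.5},{"rx": 0,"ry": 0,"rz": 0,"dx": 0,"dy": 0,"dz": 0,"claw": 0},{"rx": 0,"ry": 0,"rz": 0,"dx": 0,"dy": 0,"dz": 0,"claw": 0},{"rx": 0,"ry": 0,"rz": 0,"dx": 0,"dy": 0,"dz": 0,"claw": 0},{"rx": 0,"ry": 0,"rz": 0,"dx": 0,"dy": 0,"dz": 0,"claw": 0},{"rx": 0,"ry": 0,"rz": 0,"dx": 0,"dy": 0,"dz": 0,"claw": 0}])

```text
t: 37.48
eef_pos: [417.9, 313.6, 150.9]
tcp_rot: [[0.206, 0.979, -0.0], [0.979, -0.206, 0.001], [0.001, -0.0, -1.0]]
wrist_force: [-5.3, 3.9, -3.8]
grip_width: 10.9
gripper_force: 38.9
```

```bash
python3 - <<'E'
from h import *
from scipy.optimize import least_squares
P=np.array([(498.9,77.8),(463.5,97.3),(413.4,155.2),(405.2,173.8),(396.1,249.7),(417.9,314.1)])
r=least_squares(lambda v:np.hypot(*(P-v[:2]).T)-v[2],[557,228,162]);print(r.x,r.fun.round(1))
h=r.x[:2];R=r.x[2]
p=lambda a:h+R*np.array([-np.sin(a),-np.cos(a)])
d=h-P[-1];a=np.arctan2(d[0],-(P[-1]-h)[1]);print(a, 'shut a', np.arctan2(51,155)-.019, p(.299))
for k in range(0,32,2): print(k,((p(a-.06*(k+2))-p(a-.06*k))/20).round(2),round(a-.06*(k+2),3),p(a-.06*(k+2)).round(0))
E
```

```text
[559.31859781 230.61586232 164.26153429] [ 0.1 -0.1 -0.  -0.   0.1 -0. ]
2.1040777958805013 shut a 0.2988746048139551 [510.93294453  73.64236072]
0 [-0.45 -0.88] 1.984 [409. 297.]
2 [-0.34 -0.92] 1.864 [402. 278.]
4 [-0.23 -0.96] 1.744 [398. 259.]
6 [-0.11 -0.98] 1.624 [395. 239.]
8 [ 0.01 -0.98] 1.504 [395. 220.]
10 [ 0.12 -0.98] 1.384 [398. 200.]
12 [ 0.24 -0.96] 1.264 [403. 181.]
14 [ 0.35 -0.92] 1.144 [410. 163.]
16 [ 0.46 -0.87] 1.024 [419. 145.]
18 [ 0.56 -0.81] 0.904 [430. 129.]
20 [ 0.65 -0.74] 0.784 [443. 114.]
22 [ 0.74 -0.65] 0.664 [458. 101.]
24 [ 0.81 -0.56] 0.544 [474.  90.]
26 [ 0.87 -0.46] 0.424 [492.  81.]
28 [ 0.92 -0.35] 0.304 [510.  74.]
30 [ 0.96 -0.24] 0.184 [529.  69.]
```

Excellent circle fit. I'll swing it shut.

Emit:
step_arm(commands=[{"rx": 0,"ry": 0,"rz": 3.4,"dx": -0.45,"dy": -0.88,"dz": 0,"claw": 0},{"rx": 0,"ry": 0,"rz": 3.4,"dx": -0.45,"dy": -0.88,"dz": 0,"claw": 0},{"rx": 0,"ry": 0,"rz": 3.4,"dx": -0.34,"dy": -0.92,"dz": 0,"claw": 0},{"rx": 0,"ry": 0,"rz": 3.4,"dx": -0.34,"dy": -0.92,"dz": 0,"claw": 0},{"rx": 0,"ry": 0,"rz": 3.4,"dx": -0.23,"dy": -0.96,"dz": 0,"claw": 0},{"rx": 0,"ry": 0,"rz": 3.4,"dx": -0.23,"dy": -0.96,"dz": 0,"claw": 0},{"rx": 0,"ry": 0,"rz": 3.4,"dx": -0.11,"dy": -0.98,"dz": 0,"claw": 0},{"rx": 0,"ry": 0,"rz": 3.4,"dx": -0.11,"dy": -0.98,"dz": 0,"claw": 0}])

```text
t: 38.15
eef_pos: [395.4, 238.1, 150.9]
tcp_rot: [[-0.267, 0.964, 0.001], [0.964, 0.267, 0.001], [0.001, 0.001, -1.0]]
wrist_force: [-1.1, 0.5, -4.1]
grip_width: 10.9
gripper_force: 39.4
```

Emit:
step_arm(commands=[{"rx": 0,"ry": 0,"rz": 3.4,"dx": 0.01,"dy": -0.98,"dz": 0,"claw": 0},{"rx": 0,"ry": 0,"rz": 3.4,"dx": 0.01,"dy": -0.98,"dz": 0,"claw": 0},{"rx": 0,"ry": 0,"rz": 3.4,"dx": 0.12,"dy": -0.98,"dz": 0,"claw": 0},{"rx": 0,"ry": 0,"rz": 3.4,"dx": 0.12,"dy": -0.98,"dz": 0,"claw": 0},{"rx": 0,"ry": 0,"rz": 3.4,"dx": 0.24,"dy": -0.96,"dz": 0,"claw": 0},{"rx": 0,"ry": 0,"rz": 3.4,"dx": 0.24,"dy": -0.96,"dz": 0,"claw": 0},{"rx": 0,"ry": 0,"rz": 3.4,"dx": 0.35,"dy": -0.92,"dz": 0,"claw": 0},{"rx": 0,"ry": 0,"rz": 3.4,"dx": 0.35,"dy": -0.92,"dz": 0,"claw": 0}])

```text
t: 38.82
eef_pos: [410.7, 161.2, 150.9]
tcp_rot: [[-0.678, 0.735, 0.002], [0.735, 0.678, 0.001], [-0.001, 0.002, -1.0]]
wrist_force: [1.8, 3.6, -6.4]
grip_width: 10.7
gripper_force: 39.3
```

Emit:
step_arm(commands=[{"rx": 0,"ry": 0,"rz": 0,"dx": 0,"dy": 0,"dz": 0,"claw": 0}])

```text
t: 38.9
eef_pos: [411.0, 160.6, 150.8]
tcp_rot: [[-0.677, 0.736, 0.002], [0.736, 0.677, 0.0], [-0.001, 0.002, -1.0]]
wrist_force: [-3.1, -1.4, 1.9]
grip_width: 10.7
gripper_force: 40.2
```

Emit:
step_arm(commands=[{"rx": 0,"ry": 0,"rz": 3.4,"dx": 0.46,"dy": -0.87,"dz": 0,"claw": 0},{"rx": 0,"ry": 0,"rz": 3.4,"dx": 0.46,"dy": -0.87,"dz": 0,"claw": 0},{"rx": 0,"ry": 0,"rz": 3.4,"dx": 0.56,"dy": -0.81,"dz": 0,"claw": 0},{"rx": 0,"ry": 0,"rz": 3.4,"dx": 0.56,"dy": -0.81,"dz": 0,"claw": 0},{"rx": 0,"ry": 0,"rz": 3.4,"dx": 0.65,"dy": -0.74,"dz": 0,"claw": 0},{"rx": 0,"ry": 0,"rz": 3.4,"dx": 0.65,"dy": -0.74,"dz": 0,"claw": 0},{"rx": 0,"ry": 0,"rz": 3.4,"dx": 0.74,"dy": -0.65,"dz": 0,"claw": 0},{"rx": 0,"ry": 0,"rz": 3.4,"dx": 0.74,"dy": -0.65,"dz": 0,"claw": 0}])

```text
t: 39.57
eef_pos: [459.6, 100.5, 150.8]
tcp_rot: [[-0.938, 0.346, 0.003], [0.346, 0.938, 0.001], [-0.003, 0.002, -1.0]]
wrist_force: [3.8, 7.9, -1.5]
grip_width: 10.7
gripper_force: 39.9
```

Emit:
step_arm(commands=[{"rx": 0,"ry": 0,"rz": 3.4,"dx": 0.81,"dy": -0.56,"dz": 0,"claw": 0},{"rx": 0,"ry": 0,"rz": 3.4,"dx": 0.81,"dy": -0.56,"dz": 0,"claw": 0},{"rx": 0,"ry": 0,"rz": 3.4,"dx": 0.87,"dy": -0.46,"dz": 0,"claw": 0},{"rx": 0,"ry": 0,"rz": 3.4,"dx": 0.87,"dy": -0.46,"dz": 0,"claw": 0},{"rx": 0,"ry": 0,"rz": 0,"dx": 0,"dy": 0,"dz": 0,"claw": 0}])

```text
t: 39.98
eef_pos: [494.4, 80.2, 150.8]
tcp_rot: [[-0.993, 0.115, 0.004], [0.115, 0.993, 0.001], [-0.004, 0.002, -1.0]]
wrist_force: [2.3, 7.7, 0.9]
grip_width: 11.0
gripper_force: 40.1
```

Emit:
step_arm(commands=[{"rx": 0,"ry": 0,"rz": 3.4,"dx": 0.8,"dy": -0.25,"dz": 0,"claw": 0},{"rx": 0,"ry": 0,"rz": 3,"dx": 0.8,"dy": -0.25,"dz": 0,"claw": 0},{"rx": 0,"ry": 0,"rz": 0,"dx": 0,"dy": 0,"dz": 0,"claw": 0},{"rx": 0,"ry": 0,"rz": 0,"dx": 0,"dy": 0,"dz": 0,"claw": 0}])

```text
t: 40.32
eef_pos: [507.8, 75.1, 150.8]
tcp_rot: [[-1.0, 0.007, 0.0], [0.007, 1.0, 0.0], [-0.0, 0.0, -1.0]]
wrist_force: [-5.3, -0.3, 4.5]
grip_width: 10.9
gripper_force: 40.5
```

Emit:
step_arm(commands=[{"rx": 0,"ry": 0,"rz": 0,"dx": 0.2,"dy": 0,"dz": 0,"claw": 0},{"rx": 0,"ry": 0,"rz": 0,"dx": 0,"dy": 0,"dz": 0,"claw": 0},{"rx": 0,"ry": 0,"rz": 0,"dx": 0,"dy": 0,"dz": 0,"claw": 0}])

```text
t: 40.57
eef_pos: [507.9, 75.1, 150.7]
tcp_rot: [[-1.0, 0.007, -0.004], [0.007, 1.0, -0.0], [0.004, -0.0, -1.0]]
wrist_force: [-15.2, -1.0, 11.7]
grip_width: 10.7
gripper_force: 41.5
```

It stopped at x=507.9 with the force rising, and the geometry gives about 508 for shut. I'll release, retreat and verify.

Emit:
step_arm(commands=[{"rx": 0,"ry": 0,"rz": 0,"dx": 0,"dy": 0,"dz": 0,"claw": 0.5},{"rx": 0,"ry": 0,"rz": 0,"dx": 0,"dy": 0,"dz": 0,"claw": 0.5},{"rx": 0,"ry": 0,"rz": 0,"dx": 0,"dy": 0,"dz": 0,"claw": 0.5},{"rx": 0,"ry": 0,"rz": 0,"dx": 0,"dy": 0,"dz": 2,"claw": 0.5},{"rx": 0,"ry": 0,"rz": 0,"dx": 0,"dy": 0,"dz": 4,"claw": 0.5},{"rx": 0,"ry": 0,"rz": 0,"dx": 0,"dy": 0,"dz": 4,"claw": 0.5},{"rx": 0,"ry": 0,"rz": 0,"dx": 0,"dy": 0,"dz": 4,"claw": 0.5},{"rx": 0,"ry": 0,"rz": 0,"dx": 0,"dy": 0,"dz": 2,"claw": 0.5}])

```text
t: 41.23
eef_pos: [510.8, 74.9, 314.4]
tcp_rot: [[-1.0, 0.006, 0.007], [0.006, 1.0, 0.0], [-0.007, 0.0, -1.0]]
wrist_force: [0.9, -0.4, -0.1]
grip_width: 42.8
gripper_force: 0.0
```

Emit:
step_arm(commands=[{"rx": 0,"ry": 0,"rz": 0,"dx": 0,"dy": -3.5,"dz": 0,"claw": 0.5},{"rx": 0,"ry": 0,"rz": 0,"dx": 0,"dy": -3.5,"dz": 0,"claw": 0.5},{"rx": 0,"ry": 0,"rz": 0,"dx": 0,"dy": -3.5,"dz": 0,"claw": 0.5},{"rx": 0,"ry": 0,"rz": 0,"dx": 0,"dy": -3.5,"dz": 0,"claw": 0.5},{"rx": 0,"ry": 0,"rz": 0,"dx": 0,"dy": -3.5,"dz": 0,"claw": 0.5},{"rx": 0,"ry": 0,"rz": 0,"dx": 0,"dy": -3.5,"dz": 0,"claw": 0.5},{"rx": 0,"ry": 0,"rz": 0,"dx": 0,"dy": -3.5,"dz": 0,"claw": 0.5},{"rx": 0,"ry": 0,"rz": 0,"dx": 0,"dy": 0,"dz": 0,"claw": 0.5}])

```text
t: 41.9
eef_pos: [510.0, -175.1, 309.4]
tcp_rot: [[-1.0, 0.009, 0.001], [0.009, 1.0, -0.002], [-0.001, -0.002, -1.0]]
wrist_force: [-0.9, -0.1, 0.1]
grip_width: 42.8
gripper_force: 0.0
```

```bash
python3 - <<'E'
from h import *
s=snap('scene','scene12.png')
cv2.imwrite('pics/c12.png',cv2.resize(s['img'][190:400,200:530,::-1],None,fx=2.4,fy=2.4,interpolation=cv2.INTER_CUBIC))
E
```

```text
(no output)
```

View pics/c12.png

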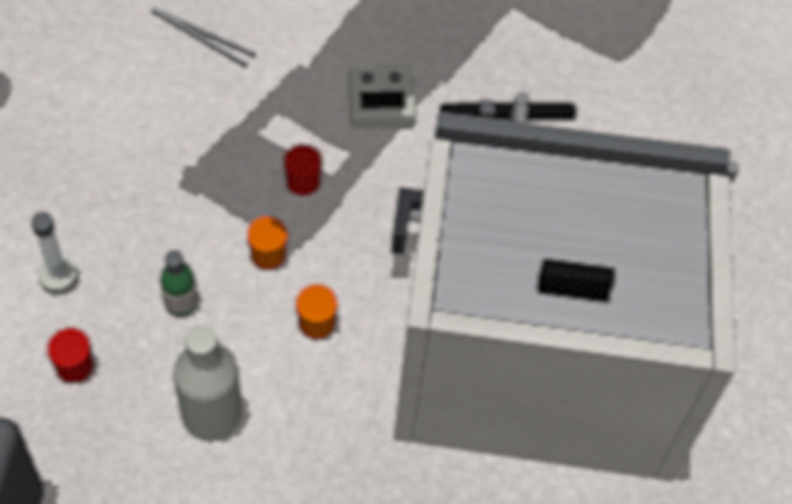

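The door is shut flush with the locker's front, the cover is home (fin at (577,280)), and nothing else has moved. I'm handing it in.

```bash
python3 -c "
from bench import manip; print(manip.job_done())"
```

```text
the job is handed in; nothing more can be done
None
```

All four pots are in the locker with the cover fully home and the upper door shut; the final picture shows the bench items in view unmoved, and I never touched the lower leaf or bolt. The job is handed in, but no verdict was returned.

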